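Set the glazed ware on its stilts for the kiln

TASK

Load the kiln shelf: take the four glazed pieces (egg cup, beaker, bottle vase and candlestick) from the bench and stand each one upright and centred on the stilt that fits its foot, the smallest foot on the smallest stilt and so on up to the broadest foot on the largest. Set them down without dropping or tipping any, leave the stilts standing where they are on the shelf, and do not knock the jar and the tape roll among the ware out of their places.

Things in the scene. Friction and masses are not known exactly. Their poses are not given: they have to be found in the camera images.
- egg_cup: White glazed earthenware with thin blue lines, round. Origin at the centre of the underside, z up along its axis. Stands upright on the bench at the start. Egg cup, 62 mm high: foot diameter 52, stem 22, open cup on top of outer diameter 46 to 48 from 36 mm up to the rim (wall 4.5): grip it there. Mass about 0.07 kg.
- beaker: White glazed earthenware with thin blue lines, round. Origin at the centre of the underside, z up along its axis. Stands upright on the bench at the start. Plain straight open beaker without handle, 92 mm high, outer and foot diameter 66, wall 4. Mass about 0.2 kg.
- bottle_vase: White glazed earthenware with thin blue lines, round. Origin at the centre of the underside, z up along its axis. Stands upright on the bench at the start. Bottle vase with a narrow neck and dark mouth, 121 mm high: foot diameter 84, belly 88, shoulder closing to a straight neck of diameter 30 from 82 to 112 mm up (grip it there), lip 38. Mass about 0.3 kg.
- candlestick: White glazed earthenware with thin blue lines, round. Origin at the centre of the underside, z up along its axis. Stands upright on the bench at the start. Candlestick, 106 mm high: broad foot of diameter 100, thin stem 22, straight candle socket of diameter 36 from 76 mm up to the top at 106 (grip it there), dark hole in the top. Mass about 0.25 kg.
- stilt_34: Buff three-armed kiln stilt, loose, about 50 g, on the square cream kiln shelf (320 x 320 mm, top 15 mm above the bench). Origin on its axis, level with the shelf's top, z up; one arm along its x, the others at 120 degrees. 20 mm high: the three point tips at the arm ends carry the ware 20 mm above this origin and stand on a circle of diameter 34 mm: the smallest, for the egg cup.
- stilt_48: Buff three-armed kiln stilt, loose, about 50 g, on the square cream kiln shelf (320 x 320 mm, top 15 mm above the bench). Origin on its axis, level with the shelf's top, z up; one arm along its x, the others at 120 degrees. 20 mm high: the three point tips at the arm ends carry the ware 20 mm above this origin and stand on a circle of diameter 48 mm: the second smallest, for the beaker.
- stilt_64: Buff three-armed kiln stilt, loose, about 50 g, on the square cream kiln shelf (320 x 320 mm, top 15 mm above the bench). Origin on its axis, level with the shelf's top, z up; one arm along its x, the others at 120 degrees. 20 mm high: the three point tips at the arm ends carry the ware 20 mm above this origin and stand on a circle of diameter 64 mm: the second largest, for the bottle vase.
- stilt_80: Buff three-armed kiln stilt, loose, about 50 g, on the square cream kiln shelf (320 x 320 mm, top 15 mm above the bench). Origin on its axis, level with the shelf's top, z up; one arm along its x, the others at 120 degrees. 20 mm high: the three point tips at the arm ends carry the ware 20 mm above this origin and stand on a circle of diameter 80 mm: the largest, for the candlestick.
- jar: Bystander: closed amber glass jar with a black cap and a paper label, diameter 64, 85 mm high, origin at the centre of its underside. Stays where it is.
- tape_roll: Bystander: roll of cream masking tape lying flat, outer diameter 90, 24 mm high, origin at the centre of its underside. Stays where it is.

How it is judged:
At the end, for the whole second after the job is handed in: Egg cup on the 34 mm stilt, beaker on the 48, bottle vase on the 64, candlestick on the 80: each within 10 mm of its stilt's centre, upright within 4.5 degrees, borne on the points (underside 16 to 24 mm above the stilt's foot), at rest; each stilt level and within 25 mm of where it stood (horizontal distance between egg_cup and stilt_34 below 0.01 m and z of egg_cup in the frame of stilt_34 between 0.016 and 0.024 m and angle between each of egg_cup, stilt_34, beaker, stilt_48, bottle_vase, stilt_64, candlestick, stilt_80's own z axis and vertical below 0.08 rad and contact force between egg_cup and stilt_34 above 0.1 N and linear speed of each of egg_cup, beaker, bottle_vase, candlestick below 0.02 m/s and angular speed of each of egg_cup, beaker, bottle_vase, candlestick below 0.2 rad/s and distance of each of stilt_34, stilt_48, stilt_64, stilt_80 from where it was at the start of the episode below 0.025 m and horizontal distance between beaker and stilt_48 below 0.01 m and z of beaker in the frame of stilt_48 between 0.016 and 0.024 m and contact force between beaker and stilt_48 above 0.1 N and horizontal distance between bottle_vase and stilt_64 below 0.01 m and z of bottle_vase in the frame of stilt_64 between 0.016 and 0.024 m and contact force between bottle_vase and stilt_64 above 0.1 N and horizontal distance between candlestick and stilt_80 below 0.01 m and z of candlestick in the frame of stilt_80 between 0.016 and 0.024 m and contact force between candlestick and stilt_80 above 0.1 N); the robot touches nothing.
It fails at once if the jar or the tape roll is knocked out of its place (moved more than 25 mm) (distance of any of jar, tape_roll from where it was at the start of the episode above 0.025 m).
It fails at once if the egg cup is dropped or knocked over (moves faster than 0.45 m/s out of the fingers, or leans more than 40 degrees) (angle between egg_cup's own z axis and vertical above 0.7 rad or (linear speed of egg_cup above 0.45 m/s and contact force between egg_cup and the fingers below 0.02 N)).
It fails at once if the beaker is dropped or knocked over (moves faster than 0.45 m/s out of the fingers, or leans more than 40 degrees) (angle between beaker's own z axis and vertical above 0.7 rad or (linear speed of beaker above 0.45 m/s and contact force between beaker and the fingers below 0.02 N)).
It fails at once if the bottle vase is dropped or knocked over (moves faster than 0.45 m/s out of the fingers, or leans more than 40 degrees) (angle between bottle_vase's own z axis and vertical above 0.7 rad or (linear speed of bottle_vase above 0.45 m/s and contact force between bottle_vase and the fingers below 0.02 N)).
It fails at once if the candlestick is dropped or knocked over (moves faster than 0.45 m/s out of the fingers, or leans more than 40 degrees) (angle between candlestick's own z axis and vertical above 0.7 rad or (linear speed of candlestick above 0.45 m/s and contact force between candlestick and the fingers below 0.02 N)).
It also fails if it takes over 115 s, if anything falls off the work surface, if the arm or the gripper's body presses on something with over 40 N, if the wrist force passes 120 N, or if a joint passes its speed limit or range.

ROBOT

A 6-joint arm with a two-finger parallel gripper is mounted at the origin on the work surface. World frame = base frame: x ahead of the robot, y to its left, z up, the work surface at z = 0. Lengths are in m, angles in rad, forces in N, time in s.
With the tool pointing down it reaches from about 0.3 to 0.875 m from the base axis. Payload 6.4 kg.
Tool frame: the origin (TCP) lies midway between the tips of the shut fingers; the grasp point (between the pads) lies ctrl.grip_depth behind it (ctrl.grip_depth is the distance from the TCP to the grasp point, in m); x points along the fingers, y is the direction in which the jaws open and shut, and the axes are right-handed (so a half turn about x gives the same grasp; the last joint's range is limited). The gripper opens to 85 mm and grips with 20 to 120 N. Pads are 22 mm wide; open, the fingers measure 114 mm over their backs; the gripper's body (76 mm by 85 mm) begins 54 mm behind the grasp point. The pads swing forward as they close: fully open they stand 13 mm farther back than shut.
Start: joints at [0.986, 0.181, 1.607, -0, 1.354, -0.206], TCP at [0.213, 0.534, 0.21] pointing down, gripper open.
Joint ranges: [-2.99, 2.99], [-0.89, 2.07], [0.3, 2.58], [-1.14, 4.28], [0, 2.63], [-3.12, 3.12]. Speed limits (rad/s): [2.57, 2.57, 3.01, 3.14, 3.14, 3.14].

INTERFACE

Orientations are given as a unit quaternion [w, x, y, z].
In Python, from bench import ctrl gives the robot as it stands.
- The arm moves only by the shell command python3 -m creep 'ROWS'. ROWS is text: rows parted by semicolons, each of 7 numbers parted by spaces: the opening, from 0 (shut) to 1 (fully open), then the shift along the tool's x, y, z in cm, then the turn, a rotation vector about the tool's x, y, z in rad. In form: claw x y z ax ay az; .... A call has 1 to 10 rows; each row shifts and turns the pose as measured when the row begins, along the tool's axes as they then stand; what a row does not reach is not made up. A row lasts 1/8 s, in which the tool goes at most 62.5 mm and 10.7 degrees, less where a joint would pass 70% of its speed; a pose out of reach is approached as far as the arm can. A call with a gripper value outside its range is refused whole. The fingers move at their own pace and stop on an object; the grip force is fixed at half the most. Time passes only in rows, so rows that do not move let the fingers close. It gives the time, the measured TCP pose, the force and the opening at its end, in the units of the state.
- ctrl.get_obs(): the state, without advancing time (a new reading comes with each control period).
- ctrl.camera(name): name is "scene" or "top" or "wrist"; returns (picture, depth): 480x640x3 uint8, blue, green, red; 480x640 float32, m along the optical axis (not along the pixel's ray), 0 where there is no reading.
- ctrl.calibration(name): a dict with "mtx" (3x3 intrinsics, pixels), "R" (3x3) and "t" (3): a world point X has camera coordinates R X + t; the wrist camera has in their place "tool_from_camera" (4x4, takes a point from camera to tool coordinates, whose origin is the TCP and whose axes are the tool frame's). Camera axes: x right, y down, z forward; pixel columns grow to the right and rows downward; lengths in m; the calibration is good to about 2 mm. A picture is of the moment at which its call begins: read the wrist's pose just before it. calibration takes no time and is no camera call.
- ctrl.hand_in(): hands the job in, once; it reports no verdict.
Trained networks look in the newest picture that a camera, given by its name, has taken for a name from the list of things; names that differ only in an ending like _2 or _b are one class to them, and where a whole thing is asked for, a point or a joint stands for the part that bears it (a point fixed in the world has none). Each returns a list of dicts, best first, with "confidence" (0 to 1); they miss things now and then, are a little off and sometimes report something else, mostly with a low value. They report only what shows in the picture. A call takes as long as a camera call.
- ctrl.find_in(query, camera): "rect" ([left, top, right, bottom] in pixels, round what is visible of it).
The state is a dict: "time_s": time; "q": joint angles; "dq": joint speeds; "joint_efforts": joint torques, N m; "eef_pos": TCP position; "eef_rot": TCP orientation; "wrist_force": force on the tool from outside, world axes, zero at the start; "torque": the same for the moment, N m; "opening": opening from 0.0 (shut) to 1.0 (fully open).
Only numpy, scipy, OpenCV 4.12 (cv2) and the standard library are available. Lean on these libraries where they do the work, as an engineer would, in place of code of your own. Each camera call takes 0.05 s, during which the arm holds its last target.

## Working session

There is one attempt and no reset: what is moved stays moved. The work goes in short steps, Python scripts to look and compute and a shell command to move; the robot and the scene stay as the last step left them, time stands still between calls to the robot, and variables do not carry over. Pictures are saved under pics/ and viewed, and the job is handed in when it is done.

```bash
ls; mkdir -p pics
python3 - <<'E'
from bench import ctrl
import cv2,numpy as np
o=ctrl.get_obs();print(o['time_s'],o['eef_pos'],o['eef_rot'],o['opening'],ctrl.grip_depth)
for n in ('top','scene'):
    p,d=ctrl.camera(n);cv2.imwrite(f'pics/{n}0.png',p);np.save(f'pics/{n}0d.npy',d)
    c=ctrl.calibration(n);print(n,c)
print(ctrl.calibration('wrist'))
E
```

```text
pics
0.0 [0.21230491 0.53374212 0.20959445] [ 0.69421871  0.13257419  0.69469824 -0.13371171] 1.0035228947592973 0.0187
top {'mtx': array([[557.12613232,   0.        , 317.96141596],
       [  0.        , 557.12613232, 236.78187778],
       [  0.        ,   0.        ,   1.        ]]), 'R': array([[ 0.01022209, -0.99963789,  0.02489169],
       [-0.99741923, -0.01196222, -0.07079391],
       [ 0.07106603, -0.02410378, -0.99718034]]), 't': array([-0.06204025,  0.55406471,  1.29407435])}
scene {'mtx': array([[562.13700712,   0.        , 322.9459617 ],
       [  0.        , 562.13700712, 243.22947578],
       [  0.        ,   0.        ,   1.        ]]), 'R': array([[-0.83026189,  0.5573396 ,  0.00614514],
       [ 0.40181227,  0.60614284, -0.68639476],
       [-0.38627981, -0.56741822, -0.72720319]]), 't': array([ 0.47822699, -0.14885422,  1.30041669])}
{'mtx': array([[333.88808672,   0.        , 321.84535955],
       [  0.        , 333.88808672, 235.19707058],
       [  0.        ,   0.        ,   1.        ]]), 'tool_from_camera': array([[-7.44194413e-04, -2.62593116e-01,  9.64906369e-01,
        -1.63529614e-01],
       [ 9.99998962e-01, -1.38622734e-03,  3.94007020e-04,
        -7.49637986e-04],
       [ 1.23411606e-03,  9.64905661e-01,  2.62593875e-01,
        -6.61973973e-02],
       [ 0.00000000e+00,  0.00000000e+00,  0.00000000e+00,
         1.00000000e+00]])}
```

View pics/top0.png

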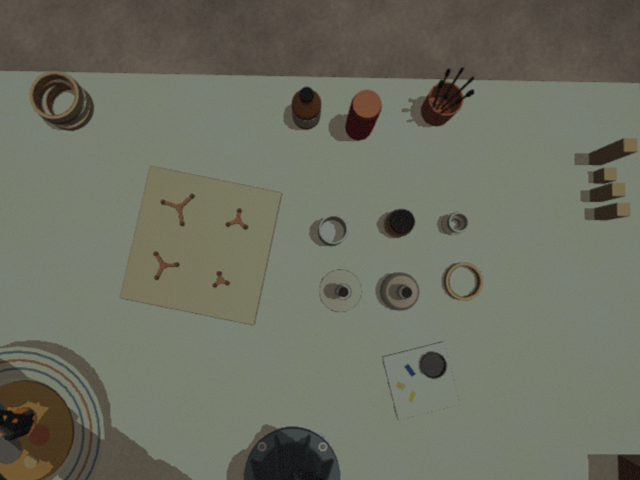

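View pics/scene0.png

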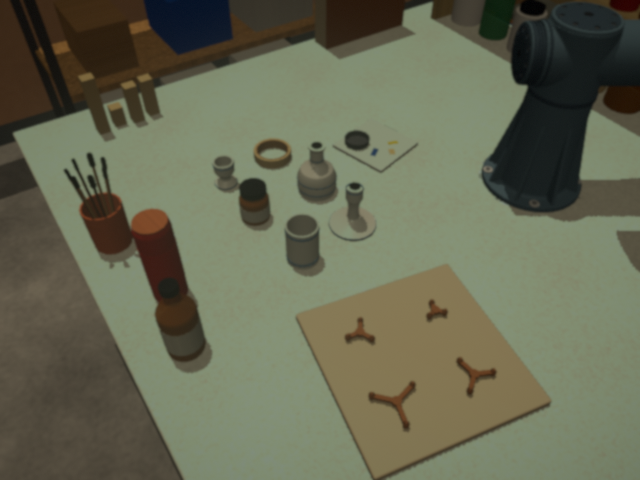

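The top view shows the stilts on the shelf at about (180,208), (237,220), (165,265) and (221,280). The ware stands at beaker (332,231), candlestick (341,291), vase (400,291) and egg cup (457,223), with the jar at (400,223) and the tape at (464,281). Next I'll measure these.

```bash
cat > h.py <<'E'
from bench import ctrl
import cv2,numpy as np
from scipy.spatial.transform import Rotation as Ro
from scipy.optimize import least_squares
def cloud(d,c):
    v,u=np.mgrid[0:480,0:640]
    K=c['mtx'];P=np.stack([(u-K[0,2])/K[0,0]*d,(v-K[1,2])/K[1,1]*d,d],-1)
    return P
def world(d,c): return (cloud(d,c)-c['t'])@c['R']
def ray(c,u,v,z):
    K=c['mtx'];r=c['R'].T@np.array([(u-K[0,2])/K[0,0],(v-K[1,2])/K[1,1],1]);o=-c['R'].T@c['t']
    return o+r*(z-o[2])/r[2]
def proj(c,X):
    p=c['R']@np.asarray(X)+c['t'];q=c['mtx']@p;return q[:2]/q[2]
def cfit(P):
    f=lambda a:np.hypot(P[:,0]-a[0],P[:,1]-a[1])-a[2]
    s=least_squares(f,[*P.mean(0)[:2],.03],loss='soft_l1',f_scale=.003);return s.x,np.abs(s.fun).mean()
E
python3 - <<'E'
from h import *
c=ctrl.calibration('top');d=np.load('pics/top0d.npy');W=world(d,c);p=cv2.imread('pics/top0.png')
print('bench z',np.median(W[380:420,280:360,2]),'shelf',np.median(W[230:250,190:210,2]))
boxes={'beaker':(332,231,.092),'candle':(341,291,.106),'vase':(400,291,.121),'egg':(457,223,.062),'jar':(400,223,.085),'tape':(464,282,.024)}
for n,(u,v,h) in boxes.items():
    w=W[v-26:v+27,u-26:u+27].reshape(-1,3)
    t=w[(w[:,2]>h-.012)&(w[:,2]<h+.012)]
    b=w[(w[:,2]>.006)&(w[:,2]<.15)]
    print(n,'top',t.mean(0).round(4),len(t),(t.max(0)-t.min(0)).round(3),'mid',((t.max(0)+t.min(0))/2).round(4),'zmax',w[:,2].max().round(3),'all',((b.max(0)+b.min(0))/2).round(4),(b.max(0)-b.min(0)).round(3))
big=cv2.resize(p[150:330,115:500],None,fx=2,fy=2,interpolation=cv2.INTER_CUBIC);cv2.imwrite('pics/big.png',cv2.convertScaleAbs(big,alpha=1.6))
# stilts
for n,(u,v) in {'a':(180,208),'b':(237,220),'c':(165,265),'d':(221,280)}.items():
    w=W[v-24:v+25,u-24:u+25].reshape(-1,3);hs=cv2.cvtColor(p,cv2.COLOR_BGR2HSV)[v-24:v+25,u-24:u+25].reshape(-1,3)
    m=w[:,2]>.027
    t=w[m];print(n,len(t),t.mean(0).round(4),w[:,2].max())
    if len(t)>5: print('   fit',cfit(t))
    cl,lab=cv2.connectedComponents(m.reshape(49,49).astype(np.uint8),connectivity=8)
    for k in range(1,cl): print('    ',w[(lab==k).ravel()].mean(0).round(4),(lab==k).sum())
E
```

```text
bench z 0.000592670637181784 shelf 0.015543439897442602
beaker top [ 0.5681 -0.0866  0.0908] 197 [0.065 0.065 0.019] mid [ 0.5686 -0.0867  0.0893] zmax 1.331 all [ 0.5707 -0.0897  0.0523] [0.122 0.124 0.093]
candle top [ 0.4288 -0.1091  0.1058] 120 [0.035 0.035 0.016] mid [ 0.43   -0.1083  0.106 ] zmax 1.331 all [ 0.4279 -0.1121  0.0599] [0.119 0.119 0.108]
vase top [ 0.4302 -0.2443  0.1217] 102 [0.03  0.031 0.019] mid [ 0.4296 -0.2418  0.1192] zmax 1.331 all [ 0.4279 -0.2524  0.0674] [0.122 0.124 0.123]
egg top [ 0.5903 -0.3774  0.0611] 166 [0.046 0.047 0.019] mid [ 0.5901 -0.3773  0.0598] zmax 1.331 all [ 0.5932 -0.3901  0.0377] [0.126 0.126 0.063]
jar top [ 0.5886 -0.2421  0.0856] 492 [0.054 0.056 0.02 ] mid [ 0.5883 -0.2431  0.0836] zmax 1.331 all [ 0.5914 -0.2525  0.0497] [0.126 0.126 0.087]
tape top [ 0.4546 -0.3992  0.0235] 491 [0.087 0.089 0.021] mid [ 0.4554 -0.3992  0.0223] zmax 1.331 all [ 0.4517 -0.406   0.0193] [0.124 0.125 0.027]
a 191 [0.6139 0.2582 0.0918] 1.3311941899962556
   fit (array([0.54399955, 0.12017652, 0.16619574]), np.float64(0.013485309117972992))
     [ 
[... 878 characters left out ...]
.3312] 1
     [0.4849 0.3022 0.0392] 152
     [ 0.4613 -0.0242  1.3312] 1
     [ 0.4613 -0.0242  1.3312] 1
     [ 0.4613 -0.0242  1.3312] 1
     [ 0.4613 -0.0242  1.3312] 1
     [ 0.4613 -0.0242  1.3312] 1
     [ 0.4613 -0.0242  1.3312] 1
     [ 0.4613 -0.0242  1.3312] 1
d 105 [0.4518 0.1549 0.1424] 1.3311941899962556
   fit (array([0.5333634 , 0.07644428, 0.12372164]), np.float64(0.00665667053769896))
     [ 0.4613 -0.0242  1.3312] 1
     [ 0.4613 -0.0242  1.3312] 1
     [0.451  0.1697 0.0444] 97
     [ 0.4613 -0.0242  1.3312] 1
     [ 0.4613 -0.0242  1.3312] 1
     [ 0.4613 -0.0242  1.3312] 1
     [ 0.4613 -0.0242  1.3312] 1
     [ 0.4613 -0.0242  1.3312] 1
     [ 0.4613 -0.0242  1.3312] 1
```

View pics/big.png

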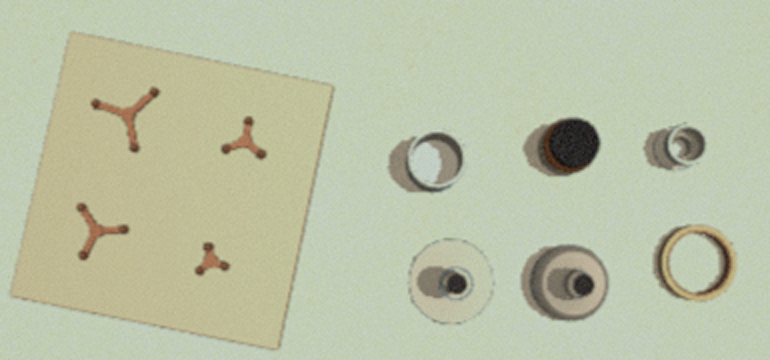

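Run:
```python
from h import *
c=ctrl.calibration('top');d=np.load('pics/top0d.npy');W=world(d,c);p=cv2.imread('pics/top0.png')
S={'80':[(95,104),(154,92),(134,148)],'48':[(248,121),(226,150),(261,154)],'64':[(82,208),(124,229),(82,255)],'34':[(208,247),(200,271),(225,266)]}
g=p[:,:,2].astype(float)
for n,ts in S.items():
    Q=[]
    for (x,y) in ts:
        u,v=(x+.5)/2-.5+115,(y+.5)/2-.5+150
        for _ in range(3):
            vv,uu=np.mgrid[int(round(v))-3:int(round(v))+4,int(round(u))-3:int(round(u))+4]
            w=np.clip(115*1.0-g[vv,uu],0,None)*(np.hypot(uu-u,vv-v)<3.2)
            if w.sum()>0:u,v=(w*uu).sum()/w.sum(),(w*vv).sum()/w.sum()
        Q.append(ray(c,u,v,.034))
    Q=np.array(Q);A=2*(Q[1:,:2]-Q[0,:2]);b=(Q[1:,:2]**2).sum(1)-(Q[0,:2]**2).sum();o=np.linalg.solve(A,b)
    print(n,'circ',o.round(4),'dia',2*np.hypot(*(Q[0,:2]-o)).round(4),'mean',Q.mean(0)[:2].round(4),np.degrees(np.arctan2(*(Q-[*o,0])[:,1::-1].T)).round(0))
for n,(u,v,h,r) in {'beaker':(332,231,.092,.033),'candle':(343,291,.106,.018),'vase':(405,292,.121,.019),'egg':(457,223,.062,.024),'jar':(400,223,.085,.032)}.items():
    # rim edge circle fit: pixels near top height, outermost by convex hull
    w=W[v-26:v+27,u-26:u+27].reshape(-1,3);t=w[abs(w[:,2]-h)<.006]
    h2=cv2.convexHull(t[:,:2].astype(np.float32))[:,0]
    print(n,len(t),cv2.minEnclosingCircle(t[:,:2].astype(np.float32)),cfit(h2))
# foot circles
for n,(u,v,lo,hi) in {'candlefoot':(341,291,.004,.02),'vasebelly':(400,292,.03,.06)}.items():
    w=W[v-26:v+27,u-26:u+27].reshape(-1,3);t=w[(w[:,2]>lo)&(w[:,2]<hi)]
    print(n,len(t),cv2.minEnclosingCircle(t[:,:2].astype(np.float32)))
```

```text
80 circ [0.6196 0.2696] dia 0.0786 mean [0.6193 0.2697] [  73.  -49. -168.]
48 circ [0.5899 0.1334] dia 0.0474 mean [0.5898 0.1333] [  -9.  113. -128.]
64 circ [0.4843 0.3025] dia 0.0628 mean [0.4841 0.3023] [ 33. -87. 155.]
34 circ [0.4504 0.17  ] dia 0.0326 mean [0.4504 0.17  ] [  11.  132. -109.]
beaker 166 ((0.5683749318122864, -0.0866098552942276), 0.03323570638895035) (array([ 0.56833816, -0.08689758,  0.03251477]), np.float64(0.0002960200606670488))
candle 110 ((0.42947542667388916, -0.10872851312160492), 0.01821443997323513) (array([ 0.42940997, -0.1087382 ,  0.01765407]), np.float64(0.0003320392273357096))
vase 93 ((0.4285831153392792, -0.24213513731956482), 0.016162630170583725) (array([ 0.42770157, -0.24145528,  0.01408345]), np.float64(0.0015851387770933454))
egg 147 ((0.5905078649520874, -0.37730878591537476), 0.024474220350384712) (array([ 0.59064709, -0.37738342,  0.02360392]), np.float64(0.00042414246473033355))
jar 468 ((0.58882737159729, -0.24301594495773315), 0.028046775609254837) (array([ 0.58889428, -0.2428686 ,  0.02745495]), np.float64(0.00032698700583753303))
candlefoot 1229 ((0.4304594099521637, -0.11427858471870422), 0.08258682489395142)
vasebelly 394 ((0.43020015954971313, -0.24516811966896057), 0.044768210500478745)
```

```bash
cat >> h.py <<'E'
def rot(o): return Ro.from_quat(np.r_[o['eef_rot'][1:],o['eef_rot'][0]])
def level(R):
    # nearest orientation with tool x straight down
    y=R.as_matrix()[:,1].copy();y[2]=0;y/=np.linalg.norm(y);x=np.array([0,0,-1.]);return Ro.from_matrix(np.c_[x,y,np.cross(x,y)])
def plan(t):
    o=ctrl.get_obs();R=rot(o)
    print('t',round(o['time_s'],2),'pos',o['eef_pos'].round(4),'open',round(o['opening'],3),'F',np.round(o['wrist_force'],1),'q',o['q'].round(2))
    M=level(R).as_matrix();print(' tool y',R.as_matrix()[:,1].round(3),'tool z',R.as_matrix()[:,2].round(3),'tiltfix',(R.inv()*level(R)).as_rotvec().round(4))
    print(' delta cm',(R.as_matrix().T@(np.asarray(t)-o['eef_pos'])*100).round(2))
E
python3 -c "
from h import *
plan([.4295,-.1087,.23])"
```

```text
t 0.1 pos [0.2123 0.5338 0.2097] open 0.997 F [-0.3  0.2 -0.7] q [ 0.99  0.18  1.61 -0.    1.35 -0.21]
 tool y [ 0.37   0.929 -0.002] tool z [ 0.929 -0.37  -0.   ] tiltfix [-0.     -0.0003  0.0015]
 delta cm [ -1.97 -51.67  43.94]
```

```bash
python3 -m creep '1 -0.4 -3.7 3.1 0 0 0;1 -0.4 -3.7 3.1 0 0 0;1 -0.4 -3.7 3.1 0 0 0;1 -0.4 -3.7 3.1 0 0 0;1 -0.4 -3.7 3.1 0 0 0;1 0 -3.7 3.1 0 0 0;1 0 -3.7 3.1 0 0 0;1 0 -3.7 3.1 0 0 0;1 0 -3.7 3.1 0 0 0;1 0 -3.7 3.1 0 0 0'
python3 -c "
from h import *
plan([.4295,-.1087,.23])"
```

```text
time_s: 1.35
eef_pos: [0.3654, 0.0635, 0.2282]
eef_rot: [0.695, 0.129, 0.695, -0.132]
wrist_force: [-0.3, 0.2, 1.3]
opening: 1.0
t 1.35 pos [0.3654 0.0635 0.2282] open 1.0 F [-0.3  0.2  1.3] q [-0.15 -0.33  2.05 -0.    1.43 -1.35]
 tool y [ 0.363  0.932 -0.005] tool z [ 0.932 -0.363 -0.   ] tiltfix [-0.     -0.0001  0.0048]
 delta cm [ -0.12 -13.73  12.22]
```

```bash
python3 -m creep '1 0 -3.4 3.0 0 0 0;1 0 -3.4 3.0 0 0 0;1 0 -3.2 2.8 0 0 0;1 0 -1.8 1.6 0 0 0;1 0 0 0 0 0 0'
python3 - <<'E'
from h import *
plan([.4295,-.1087,.23])
p,d=ctrl.camera('wrist');cv2.imwrite('pics/w1.png',p);np.save('pics/w1d.npy',d)
E
```

```text
time_s: 1.98
eef_pos: [0.4197, -0.0922, 0.2276]
eef_rot: [0.694, 0.131, 0.695, -0.134]
wrist_force: [0.7, 0.6, -0.4]
opening: 1.001
t 1.98 pos [ 0.4197 -0.0922  0.2276] open 1.001 F [ 0.7  0.6 -0.4] q [-0.49 -0.18  1.93 -0.    1.39 -1.68]
 tool y [ 0.369  0.93  -0.004] tool z [ 0.93  -0.369 -0.002] tiltfix [-0.     -0.0015  0.0044]
 delta cm [-0.24 -1.17  1.52]
```

View pics/w1.png

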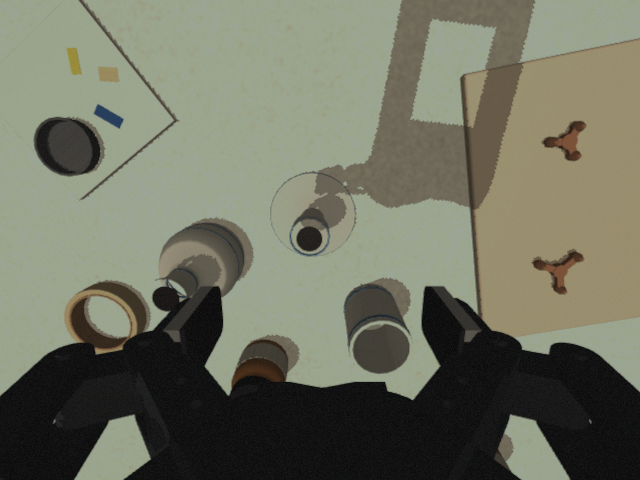

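The wrist view shows the candlestick hole at (310,238), the vase mouth at (167,298), the beaker at (380,345), and stilts 34 and 48 at (570,140) and (560,268). I'll cross-check these against the top camera.

```bash
cat >> h.py <<'E'
def wristcal(o):
    c=ctrl.calibration('wrist');T=np.eye(4);T[:3,:3]=rot(o).as_matrix();T[:3,3]=o['eef_pos'];T=T@c['tool_from_camera']
    R=T[:3,:3].T;return {'mtx':c['mtx'],'R':R,'t':-R@T[:3,3]}
def topfit(W,u,v,h,s=45,tol=.005):
    w=W[max(0,v-s):v+s,max(0,u-s):u+s].reshape(-1,3);t=w[abs(w[:,2]-h)<tol]
    hull=cv2.convexHull(t[:,:2].astype(np.float32))[:,0]
    return cfit(hull)[0].round(4),len(t),t[:,2].mean().round(4)
E
python3 - <<'E'
from h import *
o=ctrl.get_obs();c=wristcal(o);d=np.load('pics/w1d.npy');W=world(d,c)
print('bench',np.median(W[90:110,250:300,2]),'shelf',np.median(W[180:220,560:600,2]))
print('candle',topfit(W,310,238,.106,30));print('beaker',topfit(W,380,345,.092,40));print('vase',topfit(W,178,290,.121,35))
w=W[215:310,150:250].reshape(-1,3);t=w[abs(w[:,2]-.045)<.02];print('belly',cfit(cv2.convexHull(t[:,:2].astype(np.float32))[:,0])[0],len(t))
w=W[165:260,265:360].reshape(-1,3);t=w[abs(w[:,2]-.008)<.005];print('cfoot',cv2.minEnclosingCircle(t[:,:2].astype(np.float32)))
for n,ts in {'34':[(549,143),(580,127),(573,156)],'48':[(538,266),(577,255),(560,290)]}.items():
    Q=np.array([ray(c,u,v,.035) for u,v in ts]);A=2*(Q[1:,:2]-Q[0,:2]);b=(Q[1:,:2]**2).sum(1)-(Q[0,:2]**2).sum();s=np.linalg.solve(A,b)
    print(n,s.round(4),2*np.hypot(*(Q[0,:2]-s)))
E
```

```text
bench 0.00010174387637814703 shelf 0.01544251801162502
candle (array([ 0.4278, -0.1085,  0.0179]), 627, np.float64(0.1059))
beaker (array([ 0.5666, -0.0868,  0.0328]), 928, np.float64(0.0911))
vase (array([ 0.4265, -0.2416,  0.016 ]), 591, np.float64(0.1212))
belly [ 0.42849149 -0.2446602   0.04378064] 2459
cfoot ((0.4294823706150055, -0.11055654287338257), 0.052753813564777374)
34 [0.4466 0.166 ] 0.03529021269529238
48 [0.5844 0.1309] 0.04986428206974407
```

```bash
python3 -m creep '1 0.5 -1.1 1.4 0 -0.001 0.004;1 0 0 0 0 0 0'
python3 - <<'E'
from h import *
plan([.4285,-.1086,.073])
E
```

```text
time_s: 2.28
eef_pos: [0.4285, -0.106, 0.222]
eef_rot: [0.694, 0.132, 0.695, -0.131]
wrist_force: [0.4, 0.4, 0.5]
opening: 0.998
t 2.27 pos [ 0.4285 -0.106   0.222 ] open 0.998 F [0.4 0.4 0.5] q [-0.51 -0.14  1.91  0.    1.37 -1.71]
 tool y [0.366 0.931 0.   ] tool z [ 0.931 -0.366 -0.001] tiltfix [ 0.     -0.0011 -0.0004]
 delta cm [14.9  -0.25  0.12]
```

```bash
python3 -m creep '1 3.5 -0.25 0.1 0 0 0;1 3.5 0 0 0 0 0;1 3.3 0 0 0 0 0;1 2 0 0 0 0 0;1 1.5 0 0 0 0 0;1 0 0 0 0 0 0'
python3 - <<'E'
from h import *
plan([.4285,-.1086,.073])
E
```

```text
time_s: 3.02
eef_pos: [0.4291, -0.1056, 0.0809]
eef_rot: [0.695, 0.13, 0.695, -0.13]
wrist_force: [1.0, 0.4, 0.4]
opening: 1.002
t 3.02 pos [ 0.4291 -0.1056  0.0809] open 1.002 F [1.  0.4 0.4] q [-0.51  0.05  2.04  0.    1.05 -1.71]
 tool y [0.362 0.932 0.001] tool z [ 0.932 -0.362  0.001] tiltfix [-0.      0.0007 -0.0012]
 delta cm [ 0.79 -0.3   0.05]
```

```bash
python3 -m creep '1 0.8 -0.4 0.1 0 0 0;1 0.1 -0.1 0 0 0 0;0 0 0 0 0 0 0;0 0 0 0 0 0 0;0 0 0 0 0 0 0;0 0 0 0 0 0 0;0 0 0 0 0 0 0;0 0 0 0 0 0 0'
python3 - <<'E'
from h import *
plan([.4285,-.1086,.073])
E
```

```text
time_s: 4.03
eef_pos: [0.4306, -0.1118, 0.0743]
eef_rot: [0.697, 0.13, 0.693, -0.13]
wrist_force: [0.2, 1.1, 0.1]
opening: 0.393
t 4.03 pos [ 0.4306 -0.1118  0.0743] open 0.393 F [0.2 1.1 0.1] q [-0.52  0.06  2.04  0.    1.03 -1.73]
 tool y [0.361 0.932 0.001] tool z [ 0.932 -0.361  0.006] tiltfix [-0.      0.0064 -0.0008]
 delta cm [ 0.13  0.23 -0.31]
```

```bash
python3 -m creep '0 -1 0 0 0 0 0;0 -2 0 0 0 0 0;0 -3 0 0 0 0 0;0 -3 0 0 0 0 0;0 -2 0 0 0 0 0;0 0 0 0 0 0 0'
python3 - <<'E'
from h import *
plan([.60,.25,.174])
p,d=ctrl.camera('wrist');cv2.imwrite('pics/w2.png',p);np.save('pics/w2d.npy',d)
E
```

```text
time_s: 4.78
eef_pos: [0.4279, -0.1107, 0.1877]
eef_rot: [0.696, 0.13, 0.694, -0.13]
wrist_force: [0.3, 0.7, -4.1]
opening: 0.392
t 4.78 pos [ 0.4279 -0.1107  0.1877] open 0.392 F [ 0.3  0.7 -4.1] q [-0.52 -0.11  1.95  0.    1.29 -1.73]
 tool y [0.362 0.932 0.001] tool z [ 0.932 -0.362  0.002] tiltfix [-0.      0.0019 -0.0014]
 delta cm [ 1.43 39.85  3.  ]
```

View pics/w2.png

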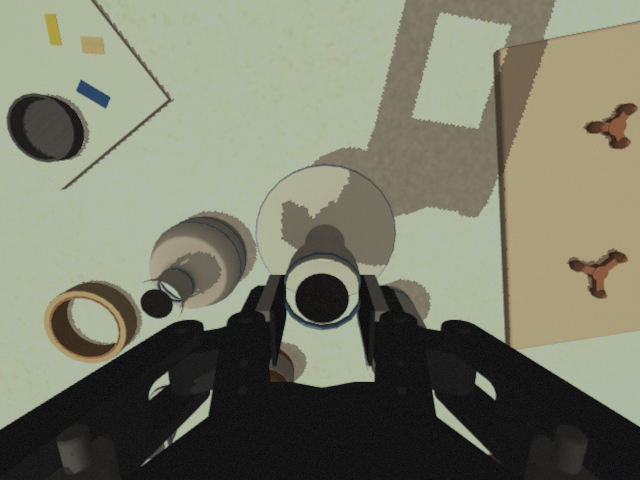

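The candlestick is held upright between the pads, with its socket at (322,295) and its foot around (326,230).

```bash
cat >> h.py <<'E'
def held(f,u,v,h_tool,s=60,o=None):
    """centre of the top of the held piece in tool coords; h_tool = tool x of the top"""
    d=np.load(f);c=ctrl.calibration('wrist');P=cloud(d,c);T=c['tool_from_camera'];P=P@T[:3,:3].T+T[:3,3]
    w=P[v-s:v+s,u-s:u+s].reshape(-1,3);t=w[abs(w[:,0]-h_tool)<.004]
    hull=cv2.convexHull(t[:,1:].astype(np.float32))[:,0];return cfit(hull)[0].round(4),len(t)
E
python3 - <<'E'
from h import *
print(held('pics/w2d.npy',322,295,-(.106-.0743),42))
E
python3 -m creep '0 0 2 0.2 0 0 0;0 0 3.5 0.3 0 0 0;0 0 4.5 0.3 0 0 0;0 0 4.5 0.3 0 0 0;0 0 4.5 0.3 0 0 0;0 0 4.5 0.3 0 0 0;0 0 4.5 0.3 0 0 0;0 0 4.5 0.3 0 0 0;0 0 3 0.2 0 0 0;0 0 0 0 0 0 0'
python3 - <<'E'
from h import *
plan([.60,.25,.174])
p,d=ctrl.camera('wrist');cv2.imwrite('pics/w3.png',p);np.save('pics/w3d.npy',d)
E
```

```text
(array([-0.0006, -0.0024,  0.0191]), 2827)
time_s: 6.08
eef_pos: [0.5745, 0.2216, 0.1685]
eef_rot: [0.686, 0.13, 0.704, -0.132]
wrist_force: [0.3, -1.1, -3.7]
opening: 0.391
t 6.08 pos [0.5745 0.2216 0.1685] open 0.391 F [ 0.3 -1.1 -3.7] q [ 0.17  0.32  1.52  0.01  1.32 -1.03]
 tool y [ 0.365  0.931 -0.008] tool z [ 0.931 -0.365 -0.024] tiltfix [-0.0001 -0.0239  0.0075]
 delta cm [-0.61  3.57  1.32]
```

View pics/w3.png

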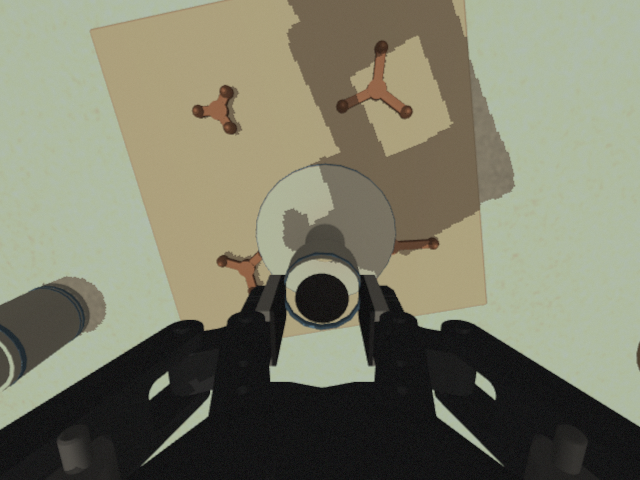

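```bash
cat >> h.py <<'E'
def stilt(c,ts,z=.034):
    Q=np.array([ray(c,u,v,z) for u,v in ts]);A=2*(Q[1:,:2]-Q[0,:2]);b=(Q[1:,:2]**2).sum(1)-(Q[0,:2]**2).sum();s=np.linalg.solve(A,b)
    return s.round(4),2*np.hypot(*(Q[0,:2]-s)).round(4)
E
python3 - <<'E'
from h import *
c=wristcal(ctrl.get_obs())
print('34',stilt(c,[(198,111),(226,91),(231,128)]),'64',stilt(c,[(381,46),(342,106),(406,111)]))
plan([.6208,.2688,.16])
E
```

```text
34 (array([0.4506, 0.1728]), np.float64(0.0344)) 64 (array([0.4829, 0.3031]), np.float64(0.0632))
t 6.12 pos [0.5739 0.2205 0.1682] open 0.387 F [-1.6  0.3 -3.8] q [ 0.17  0.32  1.52  0.01  1.32 -1.03]
 tool y [ 0.365  0.931 -0.009] tool z [ 0.93  -0.366 -0.025] tiltfix [-0.0001 -0.0247  0.0086]
 delta cm [0.71 6.22 2.62]
```

```bash
python3 -m creep '0 0 3 1.2 0 -0.012 0.004;0 0 2.5 1.1 0 -0.012 0.004;0 0 0.7 0.3 0 0 0;0 0 0 0 0 0 0;0 0 0 0 0 0 0'
python3 - <<'E'
from h import *
plan([.6205,.2693,.1105])
E
```

```text
time_s: 6.75
eef_pos: [0.6177, 0.2636, 0.1622]
eef_rot: [0.691, 0.131, 0.698, -0.135]
wrist_force: [0.0, -0.2, -3.1]
opening: 0.394
t 6.75 pos [0.6177 0.2636 0.1622] open 0.394 F [ 0.  -0.2 -3.1] q [ 0.23  0.44  1.38 -0.    1.34 -0.96]
 tool y [ 0.369  0.929 -0.008] tool z [ 0.929 -0.369 -0.008] tiltfix [-0.     -0.0081  0.0084]
 delta cm [5.16 0.67 0.09]
```

```bash
python3 -m creep '0 1.5 0.7 0.1 0 -0.009 0.01;0 1.2 0.1 0 0 0 0.003;0 0.8 0 0 0 0 0;0 0 0 0 0 0 0;0 0 0 0 0 0 0'
python3 - <<'E'
from h import *
plan([.6205,.2693,.1105])
p,d=ctrl.camera('wrist');cv2.imwrite('pics/w4.png',p);np.save('pics/w4d.npy',d);print(held('pics/w4d.npy',322,295,-(.106-.0743),42))
p,d=ctrl.camera('scene');cv2.imwrite('pics/s4.png',cv2.resize(p[200:480,280:600],None,fx=2,fy=2))
p,d=ctrl.camera('top');cv2.imwrite('pics/t4.png',cv2.resize(p[130:350,80:400],None,fx=2,fy=2))
E
```

```text
time_s: 7.38
eef_pos: [0.6208, 0.268, 0.1268]
eef_rot: [0.695, 0.135, 0.694, -0.132]
wrist_force: [1.7, 0.2, -2.9]
opening: 0.392
t 7.38 pos [0.6208 0.268  0.1268] open 0.392 F [ 1.7  0.2 -2.9] q [ 0.23  0.47  1.4   0.    1.26 -0.96]
 tool y [0.371 0.929 0.004] tool z [ 0.929 -0.371  0.001] tiltfix [-0.      0.0007 -0.0037]
 delta cm [ 1.63  0.1  -0.08]
(array([-0.0009, -0.0021,  0.0192]), 2812)
```

View pics/s4.png

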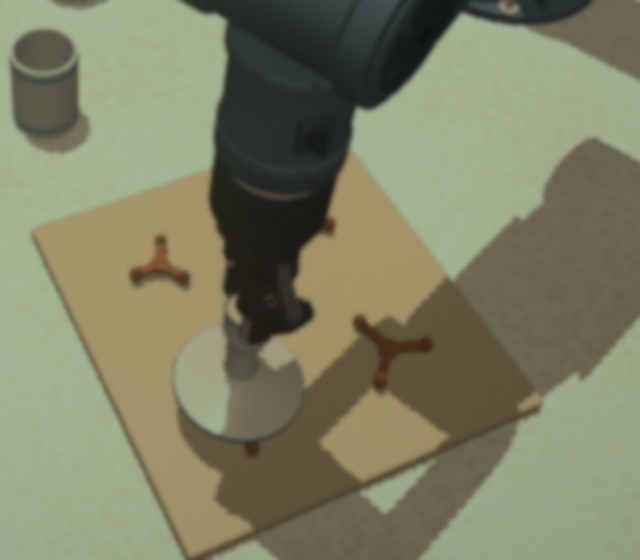

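View pics/w4.png

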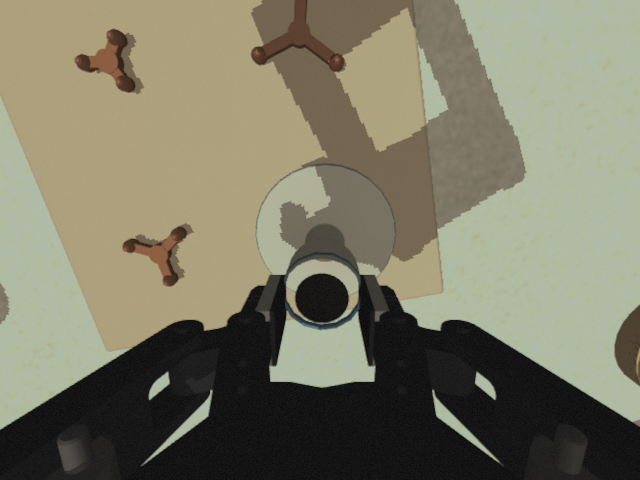

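Run:
```python
from h import *
o=ctrl.get_obs();cw=wristcal(o)
print('48',stilt(cw,[(130,246),(180,233),(170,281)]),'34',stilt(cw,[(82,62),(116,38),(126,84)]))
for n in('scene','top'):
    c=ctrl.calibration(n);p,d=ctrl.camera(n);W=world(d,c).reshape(-1,3)
    t=W[(abs(W[:,2]-.057)<.006)&(np.hypot(W[:,0]-.62,W[:,1]-.27)<.075)]
    if len(t)>20: print(n,len(t),cfit(cv2.convexHull(t[:,:2].astype(np.float32))[:,0]),np.median(t[:,2]))
    if n=='scene':
        for s,(X) in {'80':(.6196,.2696),'64':(.4843,.3025),'48':(.5899,.1334)}.items(): print(s,(proj(c,[*X,.025])-[280,200])*2)
```

```text
48 (array([0.5898, 0.1403]), np.float64(0.0488)) 34 (array([0.453 , 0.1745]), np.float64(0.035))
scene 1148 (array([0.62033063, 0.27262272, 0.05008276]), np.float64(0.0002989630932849735)) 0.060404936995946096
80 [230.17689916 397.70168359]
64 [384.00462594 344.47324482]
48 [158.21643299 260.92769312]
top 299 (array([0.61982191, 0.27042231, 0.04952699]), np.float64(0.0003982520916629441)) 0.06027115372884931
```

```bash
python3 -m creep '0 0.6 0 0 0 0 -0.003;0 0.5 0 0 0 0 0;0 0.3 0 0 0 0 0;0 0 0 0 0 0 0'
python3 - <<'E'
from h import *
plan([.6205,.2693,.1093])
E
```

```text
time_s: 8.12
eef_pos: [0.6207, 0.2683, 0.1116]
eef_rot: [0.695, 0.134, 0.694, -0.133]
wrist_force: [0.4, 0.5, -2.9]
opening: 0.389
t 8.12 pos [0.6207 0.2683 0.1116] open 0.389 F [ 0.4  0.5 -2.9] q [ 0.23  0.49  1.41  0.    1.24 -0.96]
 tool y [0.371 0.929 0.001] tool z [ 0.929 -0.371  0.001] tiltfix [-0.      0.0007 -0.0005]
 delta cm [ 0.23  0.08 -0.05]
```

```bash
python3 -m creep '0 0.15 0 0 0 0 0;0 0.15 0 0 0 0 0;0 0 0 0 0 0 0'
python3 -m creep '0 0.15 0 0 0 0 0;0 0 0 0 0 0 0'
```

```text
time_s: 8.5
eef_pos: [0.6209, 0.2684, 0.1087]
eef_rot: [0.695, 0.134, 0.694, -0.133]
wrist_force: [-0.0, 0.6, -2.5]
opening: 0.392
time_s: 8.75
eef_pos: [0.6214, 0.2684, 0.1083]
eef_rot: [0.695, 0.134, 0.694, -0.133]
wrist_force: [-0.9, -0.1, -0.4]
opening: 0.39
```

```bash
python3 -m creep '0 0.06 0 0 0 0 0;0.5 0 0 0 0 0 0;0.5 0 0 0 0 0 0;0.8 0 0 0 0 0 0;1 0 0 0 0 0 0;1 0 0 0 0 0 0;1 0 0 0 0 0 0'
python3 - <<'E'
from h import *
plan([.6205,.2693,.2])
c=ctrl.calibration('top');p,d=ctrl.camera('top');W=world(d,c).reshape(-1,3)
t=W[(abs(W[:,2]-.042)<.006)&(np.hypot(W[:,0]-.62,W[:,1]-.27)<.075)]
print(len(t),cfit(cv2.convexHull(t[:,:2].astype(np.float32))[:,0]),np.median(t[:,2]))
E
```

```text
time_s: 9.62
eef_pos: [0.6225, 0.2688, 0.1089]
eef_rot: [0.696, 0.134, 0.693, -0.133]
wrist_force: [1.2, -0.1, 1.2]
opening: 1.0
t 9.62 pos [0.6225 0.2688 0.1089] open 1.0 F [ 1.2 -0.1  1.2] q [ 0.23  0.5   1.41  0.    1.23 -0.96]
 tool y [0.371 0.929 0.003] tool z [ 0.929 -0.371  0.004] tiltfix [-0.      0.0045 -0.0032]
 delta cm [-9.11  0.   -0.17]
421 (array([0.6204942 , 0.26981566, 0.04882021]), np.float64(0.0009950422656568767)) 0.04348896718754142
```

```bash
python3 -m creep '1 -2 0 0 0 0 0;1 -3.5 0 0 0 0 0;1 -4 0 0 0 0 0;1 -2 -2 0 0 0 0;1 -0.5 -5 0.1 0 0 0;1 0 -5.5 0.1 0 0 0;1 0 -5.5 0.1 0 0 0;1 0 -5.5 0.1 0 0 0;1 0 -5.5 0.1 0 0 0;1 0 -5.5 0.1 0 0 0'
python3 - <<'E'
from h import *
plan([.4285,-.2447,.21])
E
```

```text
time_s: 10.92
eef_pos: [0.5011, -0.0599, 0.2473]
eef_rot: [0.704, 0.132, 0.686, -0.129]
wrist_force: [0.6, -0.3, -0.1]
opening: 0.999
t 10.93 pos [ 0.5011 -0.0599  0.2473] open 0.999 F [ 0.6 -0.3 -0.1] q [-0.36 -0.03  1.76  0.01  1.39 -1.56]
 tool y [0.364 0.931 0.009] tool z [ 0.931 -0.364  0.024] tiltfix [-0.0001  0.024  -0.0091]
 delta cm [  3.55 -19.89  -0.13]
```

```bash
python3 -m creep '1 0 -5 0 0 0.012 -0.005;1 0 -5 0 0 0.012 -0.005;1 0 -4.5 -0.4 0 0 0;1 0 -2.5 -1 0 0 0;1 0 0 0 0 0 0;1 0 0 0 0 0 0'
python3 - <<'E'
from h import *
plan([.4285,-.2447,.082])
o=ctrl.get_obs();p,d=ctrl.camera('wrist');cv2.imwrite('pics/w5.png',p);np.save('pics/w5d.npy',d)
W=world(d,wristcal(o)).reshape(-1,3);near=np.hypot(W[:,0]-.4285,W[:,1]+.2447)<.07
for lo,hi in((.03,.07),(.116,.126)):
    t=W[near&(W[:,2]>lo)&(W[:,2]<hi)];print(len(t),cfit(cv2.convexHull(t[:,:2].astype(np.float32))[:,0]))
E
```

```text
time_s: 11.68
eef_pos: [0.4241, -0.2222, 0.2571]
eef_rot: [0.699, 0.13, 0.69, -0.136]
wrist_force: [-0.4, -0.4, 0.3]
opening: 0.999
t 11.68 pos [ 0.4241 -0.2222  0.2571] open 0.999 F [-0.4 -0.4  0.3] q [-0.73 -0.09  1.79  0.    1.42 -1.92]
 tool y [ 0.37   0.929 -0.005] tool z [ 0.929 -0.37   0.014] tiltfix [0.     0.0139 0.0051]
 delta cm [17.54 -1.84  1.  ]
2756 (array([ 0.42886384, -0.24611491,  0.04380118]), np.float64(0.0001499354216569231))
527 (array([ 0.42530448, -0.24406285,  0.01548359]), np.float64(0.0007015089342511957))
```

View pics/w5.png

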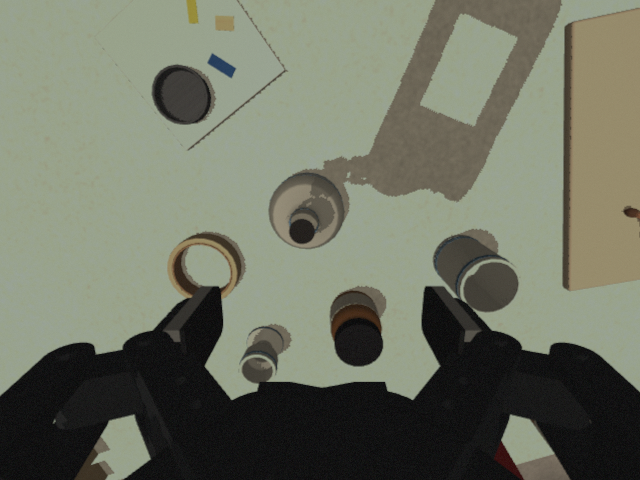

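Wrist view: vase at (305,215), mouth at (302,231). The belly fit gives (0.4289,-0.2461) with a radius of 43.8 mm, which matches the 44 mm given. The other pieces haven't moved.

```bash
python3 -m creep '1 3.5 -2.0 1.0 0 0.014 0.005;1 3.5 -0.3 0.2 0 0 0;1 3 0 0 0 0 0;1 1 0 0 0 0 0;1 0 0 0 0 0 0'
python3 - <<'E'
from h import *
plan([.429,-.2457,.082])
E
```

```text
time_s: 12.35
eef_pos: [0.4323, -0.2456, 0.1475]
eef_rot: [0.697, 0.129, 0.693, -0.131]
wrist_force: [0.3, -0.0, 0.3]
opening: 1.001
t 12.35 pos [ 0.4323 -0.2456  0.1475] open 1.001 F [ 0.3 -0.   0.3] q [-0.76  0.07  1.86  0.    1.2  -1.96]
 tool y [ 0.361  0.933 -0.001] tool z [ 0.933 -0.361  0.005] tiltfix [0.     0.0048 0.0009]
 delta cm [ 6.55 -0.13 -0.34]
```

```bash
python3 -m creep '1 2 -0.1 -0.35 0 0.004 0;1 2 0 0 0 0 0;1 1.5 0 0 0 0 0;1 0.5 0 0 0 0 0;1 0 0 0 0 0 0'
python3 - <<'E'
from h import *
plan([.429,-.2457,.082])
E
```

```text
time_s: 12.98
eef_pos: [0.4337, -0.2474, 0.0924]
eef_rot: [0.699, 0.126, 0.692, -0.131]
wrist_force: [-0.7, -0.8, 0.6]
opening: 1.003
t 12.97 pos [ 0.4337 -0.2474  0.0924] open 1.003 F [-0.7 -0.8  0.6] q [-0.76  0.15  1.9  -0.    1.08 -1.96]
 tool y [ 0.358  0.934 -0.005] tool z [ 0.934 -0.358  0.011] tiltfix [0.     0.0111 0.0049]
 delta cm [ 1.04 -0.   -0.52]
```

```bash
python3 -m creep '1 0.6 0 -0.5 0 0.012 0.005;1 0.4 0 -0.1 0 0 0;1 0 0 0 0 0 0'
python3 - <<'E'
from h import *
plan([.429,-.2457,.082])
E
```

```text
time_s: 13.35
eef_pos: [0.4285, -0.2459, 0.083]
eef_rot: [0.695, 0.129, 0.695, -0.129]
wrist_force: [-0.9, -0.5, -0.4]
opening: 0.998
t 13.35 pos [ 0.4285 -0.2459  0.083 ] open 0.998 F [-0.9 -0.5 -0.4] q [-0.76  0.16  1.91 -0.    1.07 -1.97]
 tool y [ 0.358  0.934 -0.   ] tool z [ 0.934 -0.358  0.   ] tiltfix [0.     0.0002 0.0004]
 delta cm [0.1  0.04 0.04]
```

```bash
python3 -m creep '0 0 0 0 0 0 0;0 0 0 0 0 0 0;0 0 0 0 0 0 0;0 0 0 0 0 0 0;0 0 0 0 0 0 0;0 0 0 0 0 0 0;0 0 0 0 0 0 0'
python3 -m creep '0 -1 0 0 0 0 0;0 -2 0 0 0 0 0;0 -3 0 0 0 0 0;0 -3 0 0 0 0 0;0 -1.5 0 0 0 0 0;0 0 0 0 0 0 0'
python3 - <<'E'
from h import *
plan([.4843,.3025,.21])
p,d=ctrl.camera('wrist');cv2.imwrite('pics/w6.png',p);np.save('pics/w6d.npy',d)
E
```

```text
time_s: 14.22
eef_pos: [0.4289, -0.2461, 0.0838]
eef_rot: [0.696, 0.129, 0.695, -0.129]
wrist_force: [-1.2, 0.2, 0.3]
opening: 0.4
time_s: 14.98
eef_pos: [0.4273, -0.2447, 0.1914]
eef_rot: [0.694, 0.13, 0.696, -0.128]
wrist_force: [0.3, 0.2, -2.6]
opening: 0.397
t 14.97 pos [ 0.4273 -0.2447  0.1914] open 0.397 F [ 0.3  0.2 -2.6] q [-0.76  0.01  1.83 -0.    1.3  -1.97]
 tool y [0.359 0.934 0.001] tool z [ 0.934 -0.359 -0.003] tiltfix [ 0.     -0.0029 -0.0012]
 delta cm [ -1.75  53.13 -14.31]
```

View pics/w6.png

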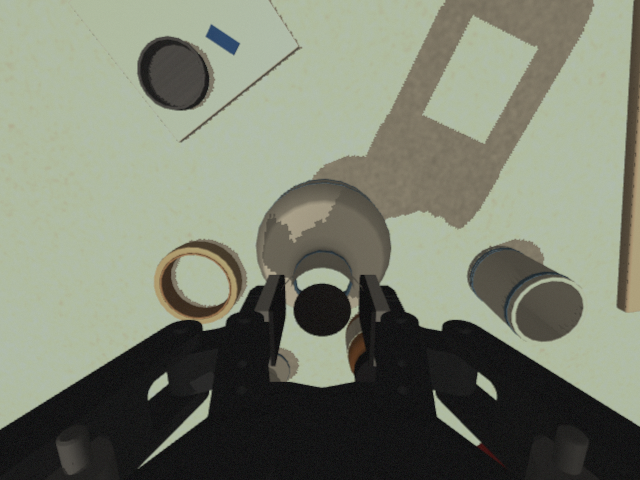

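```bash
python3 -m creep '0 -0.5 2 -0.5 0 0 0;0 -0.5 3.5 -0.9 0 0 0;0 0 4.5 -1.2 0 0 0;0 0 5 -1.3 0 0 0;0 0 5 -1.3 0 0 0;0 0 5 -1.3 0 0 0;0 0 5 -1.3 0 0 0;0 0 5 -1.3 0 0 0;0 0 5 -1.3 0 0 0;0 0 5 -1.3 0 0 0'
python3 - <<'E'
from h import *
plan([.4843,.3025,.15])
E
```

```text
time_s: 16.27
eef_pos: [0.4711, 0.2393, 0.1946]
eef_rot: [0.687, 0.133, 0.703, -0.128]
wrist_force: [0.2, -0.2, -2.2]
opening: 0.398
t 16.27 pos [0.4711 0.2393 0.1946] open 0.398 F [ 0.2 -0.2 -2.2] q [ 0.23  0.1   1.73  0.02  1.33 -0.97]
 tool y [0.363 0.932 0.003] tool z [ 0.932 -0.363 -0.023] tiltfix [ 0.     -0.0231 -0.0029]
 delta cm [ 4.5   6.36 -0.96]
```

```bash
python3 -m creep '0 0.5 3.2 -0.4 0 -0.012 0;0 1 2.2 -0.3 0 -0.012 0;0 1 1 0 0 0 0;0 1 0 0 0 0 0;0 0 0 0 0 0 0;0 0 0 0 0 0 0'
cat >> h.py <<'E'
def cen(zlo,zhi,x,y,r,cam='top',save=None):
    c=ctrl.calibration(cam);p,d=ctrl.camera(cam)
    if save:cv2.imwrite(save,p)
    W=world(d,c).reshape(-1,3);t=W[(W[:,2]>zlo)&(W[:,2]<zhi)&(np.hypot(W[:,0]-x,W[:,1]-y)<r)]
    if len(t)<10: print(cam,'few',len(t));return
    print(cam,len(t),'cfit',cfit(cv2.convexHull(t[:,:2].astype(np.float32))[:,0])[0].round(4),'zmax',t[:,2].max().round(4))
E
python3 - <<'E'
from h import *
plan([.4843,.3025,.119])
z=ctrl.get_obs()['eef_pos'][2]-.0835
cen(z+.02,z+.07,.484,.302,.07,'top','pics/t7.png');cen(z+.02,z+.07,.484,.302,.07,'scene','pics/s7.png')
E
```

```text
time_s: 17.02
eef_pos: [0.4806, 0.3076, 0.1535]
eef_rot: [0.693, 0.128, 0.698, -0.129]
wrist_force: [0.9, -0.0, -2.2]
opening: 0.399
t 17.02 pos [0.4806 0.3076 0.1535] open 0.399 F [ 0.9 -0.  -2.2] q [ 0.36  0.23  1.67  0.    1.25 -0.85]
 tool y [ 0.357  0.934 -0.003] tool z [ 0.934 -0.357 -0.008] tiltfix [-0.     -0.0076  0.0033]
 delta cm [ 3.45 -0.33  0.56]
top 671 cfit [0.4822 0.3069 0.0436] zmax 0.1399
scene 2058 cfit [0.4845 0.3104 0.0426] zmax 0.14
```

View pics/s7.png

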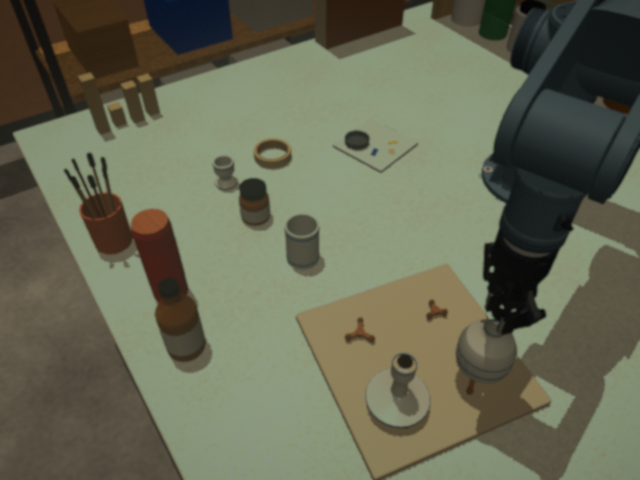

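View pics/t7.png

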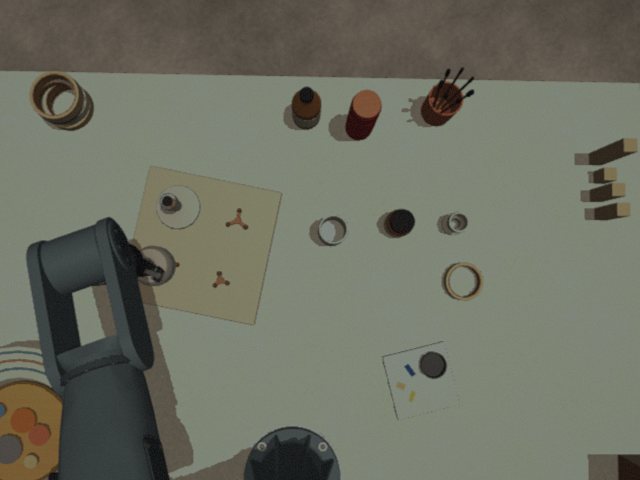

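The candlestick stands on stilt 80, and the held vase is about 5 mm off the centre of stilt 64. I'll correct that and lower it.

```bash
python3 -m creep '0 0.8 -0.35 0.4 0 -0.008 0.003;0 0.8 0 0 0 0 0;0 0.5 0 0 0 0 0;0 0 0 0 0 0 0;0 0 0 0 0 0 0'
python3 - <<'E'
from h import *
plan([.4827,.3032,.119])
z=ctrl.get_obs()['eef_pos'][2]-.0835
cen(z+.02,z+.07,.484,.302,.07,'top')
E
```

```text
time_s: 17.75
eef_pos: [0.4839, 0.3018, 0.1318]
eef_rot: [0.696, 0.129, 0.695, -0.129]
wrist_force: [-1.0, -0.0, -1.8]
opening: 0.401
t 17.75 pos [0.4839 0.3018 0.1318] open 0.401 F [-1.  -0.  -1.8] q [ 0.35  0.25  1.69 -0.    1.2  -0.85]
 tool y [0.358 0.934 0.001] tool z [ 0.934 -0.358  0.002] tiltfix [-0.      0.002  -0.0008]
 delta cm [ 1.28  0.09 -0.16]
top 626 cfit [0.4859 0.3014 0.0437] zmax 0.1183
```

```bash
python3 -m creep '0 0.6 0.1 -0.2 0 0.002 0;0 0.4 0 0 0 0 0;0 0.15 0 0 0 0 0;0 0 0 0 0 0 0'
python3 -c "
from h import *
plan([.4827,.3032,.118])"
```

```text
time_s: 18.3
eef_pos: [0.4823, 0.3039, 0.1197]
eef_rot: [0.695, 0.129, 0.695, -0.128]
wrist_force: [0.4, -0.7, -2.4]
opening: 0.397
t 18.3 pos [0.4823 0.3039 0.1197] open 0.397 F [ 0.4 -0.7 -2.4] q [ 0.35  0.27  1.7   0.    1.18 -0.85]
 tool y [0.358 0.934 0.001] tool z [ 0.934 -0.358  0.   ] tiltfix [-0.      0.0002 -0.0011]
 delta cm [ 0.17 -0.05  0.06]
```

```bash
python3 -m creep '0 0.12 0 0 0 0 0;0 0.1 0 0 0 0 0;0 0 0 0 0 0 0'
python3 -m creep '0 0.1 0 0 0 0 0;0 0 0 0 0 0 0'
```

```text
time_s: 18.68
eef_pos: [0.483, 0.304, 0.1182]
eef_rot: [0.696, 0.129, 0.695, -0.128]
wrist_force: [0.3, -0.8, -1.7]
opening: 0.398
time_s: 18.92
eef_pos: [0.4835, 0.304, 0.118]
eef_rot: [0.696, 0.129, 0.694, -0.128]
wrist_force: [0.1, -0.7, 0.2]
opening: 0.399
```

```bash
python3 -m creep '0.5 0.03 0 0 0 0 0;0.5 0 0 0 0 0 0;0.8 0 0 0 0 0 0;1 0 0 0 0 0 0;1 0 0 0 0 0 0;1 0 0 0 0 0 0'
python3 -m creep '1 -2 0 0 0 0 0;1 -3.5 0 0 0 0 0;1 -4 0 0 0 0 0;1 -3 -2 0 0 0 0;1 0 -4 0.5 0 0 0;1 0 -4.5 1 0 0 0;1 0 -4.5 1 0 0 0;1 0 -4.5 1 0 0 0;1 0 -4.5 1 0 0 0;1 0 -4.5 1 0 0 0'
python3 - <<'E'
from h import *
plan([.5675,-.0868,.06])
cen(.06,.10,.484,.302,.07,'top','pics/t8.png');cen(.035,.05,.62,.27,.07)
E
```

```text
time_s: 19.68
eef_pos: [0.4838, 0.3043, 0.1178]
eef_rot: [0.696, 0.13, 0.694, -0.128]
wrist_force: [-0.1, 0.4, -0.4]
opening: 0.998
time_s: 20.92
eef_pos: [0.4318, 0.0126, 0.247]
eef_rot: [0.698, 0.127, 0.693, -0.126]
wrist_force: [0.7, 0.3, -0.1]
opening: 1.001
t 20.93 pos [0.4318 0.0126 0.247 ] open 1.001 F [ 0.7  0.3 -0.1] q [-0.25 -0.19  1.91  0.    1.42 -1.46]
 tool y [0.352 0.936 0.004] tool z [ 0.936 -0.352  0.007] tiltfix [-0.      0.0067 -0.0036]
 delta cm [18.79 -4.6  16.08]
top 666 cfit [0.4851 0.3043 0.0436] zmax 0.0999
top 920 cfit [0.6204 0.2714 0.0499] zmax 0.05
```

View pics/t8.png

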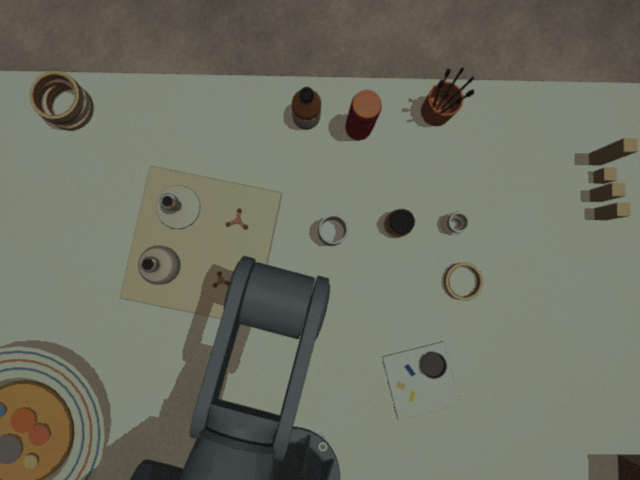

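Top view: the candlestick (178,207) and vase (159,265) stand on their stilts, within about 2 mm of centre. The beaker is next.

```bash
python3 -m creep '1 0.5 -1.2 4 0 0.007 -0.004;1 1.5 -1.2 4 0 0 0;1 2 -1.2 4 0 0 0;1 2 -1 3.5 0 0 0;1 1 -0.4 1 0 0 0;1 0 0 0 0 0 0;1 0 0 0 0 0 0'
python3 - <<'E'
from h import *
plan([.5675,-.0868,.05])
o=ctrl.get_obs();p,d=ctrl.camera('wrist');cv2.imwrite('pics/w9.png',p)
W=world(d,wristcal(o)).reshape(-1,3);t=W[(np.hypot(W[:,0]-.5675,W[:,1]+.0868)<.06)&(abs(W[:,2]-.092)<.005)]
print(len(t),cfit(cv2.convexHull(t[:,:2].astype(np.float32))[:,0]))
E
```

```text
time_s: 21.9
eef_pos: [0.573, -0.0941, 0.177]
eef_rot: [0.696, 0.128, 0.695, -0.128]
wrist_force: [0.1, -0.2, -0.4]
opening: 1.002
t 21.9 pos [ 0.573  -0.0941  0.177 ] open 1.002 F [ 0.1 -0.2 -0.4] q [-0.37  0.22  1.63  0.    1.29 -1.57]
 tool y [0.356 0.934 0.001] tool z [ 0.934 -0.356  0.002] tiltfix [-0.      0.0023 -0.0011]
 delta cm [12.7   0.47 -0.8 ]
1446 (array([ 0.56718044, -0.08749821,  0.03262872]), np.float64(9.919672030512179e-05))
```

View pics/w9.png

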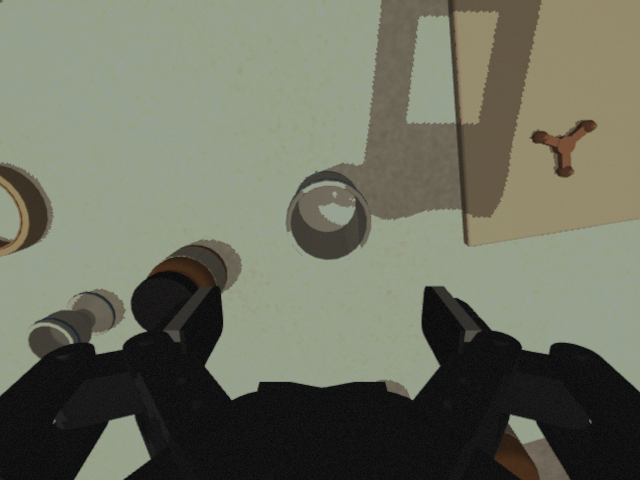

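```bash
python3 -m creep '1 2 0.4 -0.8 0 0.002 0;1 2.5 0 -0.1 0 0 0;1 0 0 0 0 0 0'
python3 -c "
from h import *
plan([.5673,-.0873,.05])"
```

```text
time_s: 22.32
eef_pos: [0.5663, -0.0851, 0.1353]
eef_rot: [0.698, 0.127, 0.693, -0.127]
wrist_force: [-0.4, -0.3, 0.1]
opening: 0.998
t 22.32 pos [ 0.5663 -0.0851  0.1353] open 0.998 F [-0.4 -0.3  0.1] q [-0.36  0.25  1.69  0.    1.2  -1.57]
 tool y [0.354 0.935 0.001] tool z [ 0.935 -0.354  0.006] tiltfix [-0.      0.0063 -0.0014]
 delta cm [ 8.54 -0.18  0.12]
```

```bash
python3 -m creep '1 2 -0.25 0 0 0.006 0;1 2 0 0 0 0 0;1 2 0 0 0 0 0;1 1.2 0 0 0 0 0;1 0 0 0 0 0 0'
python3 -c "
from h import *
plan([.5673,-.0873,.05])"
```

```text
time_s: 22.95
eef_pos: [0.5678, -0.0882, 0.0638]
eef_rot: [0.698, 0.127, 0.693, -0.127]
wrist_force: [-0.4, 0.4, -0.0]
opening: 1.0
t 22.95 pos [ 0.5678 -0.0882  0.0638] open 1.0 F [-0.4  0.4 -0. ] q [-0.36  0.35  1.72  0.    1.06 -1.57]
 tool y [0.353 0.935 0.001] tool z [ 0.935 -0.353  0.006] tiltfix [-0.      0.0062 -0.0014]
 delta cm [ 1.38  0.07 -0.09]
```

```bash
python3 -m creep '1 0.8 0.1 -0.15 0 0.006 0;1 0.6 0 0 0 0 0;1 0 0 0 0 0 0;0 0 0 0 0 0 0;0 0 0 0 0 0 0;0 0 0 0 0 0 0;0 0 0 0 0 0 0;0 0 0 0 0 0 0'
python3 -c "
from h import *
plan([.5899,.1334,.085])"
```

```text
time_s: 23.95
eef_pos: [0.5687, -0.0874, 0.0517]
eef_rot: [0.697, 0.127, 0.694, -0.127]
wrist_force: [-0.2, 0.1, 0.7]
opening: 0.754
t 23.95 pos [ 0.5687 -0.0874  0.0517] open 0.754 F [-0.2  0.1  0.7] q [-0.36  0.37  1.72  0.    1.04 -1.57]
 tool y [0.353 0.936 0.001] tool z [ 0.936 -0.353  0.004] tiltfix [-0.      0.0044 -0.0013]
 delta cm [-3.33 21.41 -5.8 ]
```

```bash
python3 -m creep '0 -1 0 0 0 0.004 0;0 -2 0 0 0 0 0;0 -3 0 0 0 0 0;0 -2 2 -0.5 0 0 0;0 -0.5 3.5 -1 0 0 0;0 0 4 -1 0 0 0;0 0 4 -1.1 0 0 0;0 0 4 -1.1 0 0 0;0 0 2.5 -0.7 0 0 0;0 0 0 0 0 0 0'
python3 -c "
from h import *
plan([.5899,.1334,.085])"
```

```text
time_s: 25.2
eef_pos: [0.5889, 0.1244, 0.1435]
eef_rot: [0.695, 0.129, 0.696, -0.127]
wrist_force: [-0.3, 0.2, -2.2]
opening: 0.753
t 25.2 pos [0.5889 0.1244 0.1435] open 0.753 F [-0.3  0.2 -2.2] q [ 0.01  0.31  1.6   0.    1.24 -1.2 ]
 tool y [0.356 0.935 0.002] tool z [ 0.935 -0.356 -0.002] tiltfix [ 0.     -0.0015 -0.002 ]
 delta cm [ 5.85  0.86 -0.22]
```

```bash
python3 -m creep '0 1 0.9 -0.2 0 -0.001 -0.002;0 1 0 0 0 0 0;0 1 0 0 0 0 0;0 0 0 0 0 0 0;0 0 0 0 0 0 0'
python3 - <<'E'
from h import *
plan([.5899,.1334,.0867])
z=ctrl.get_obs()['eef_pos'][2]-.0517
cen(z+.082,z+.1,.59,.133,.045,'top','pics/t10.png');cen(z+.084,z+.1,.59,.133,.045,'scene','pics/s10.png')
E
```

```text
time_s: 25.82
eef_pos: [0.5895, 0.1312, 0.1104]
eef_rot: [0.694, 0.128, 0.696, -0.129]
wrist_force: [0.9, -0.3, -2.6]
opening: 0.752
t 25.82 pos [0.5895 0.1312 0.1104] open 0.752 F [ 0.9 -0.3 -2.6] q [ 0.02  0.35  1.61 -0.    1.18 -1.18]
 tool y [ 0.358  0.934 -0.002] tool z [ 0.934 -0.358 -0.003] tiltfix [-0.     -0.0026  0.002 ]
 delta cm [ 2.37  0.23 -0.04]
top few 7
scene 299 cfit [0.5898 0.1396 0.0373] zmax 0.1587
```

View pics/t10.png

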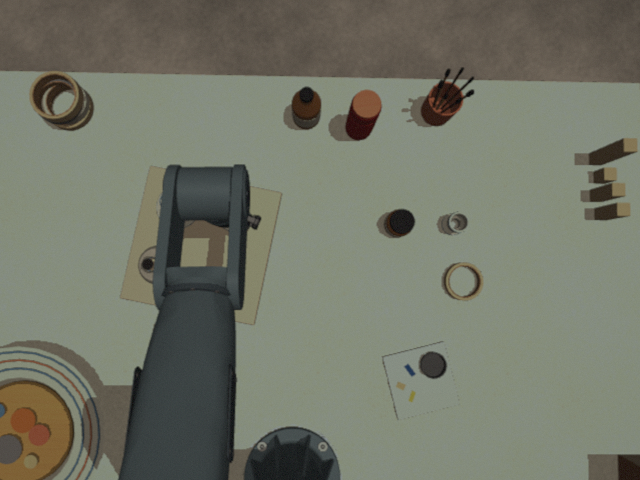

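View pics/s10.png

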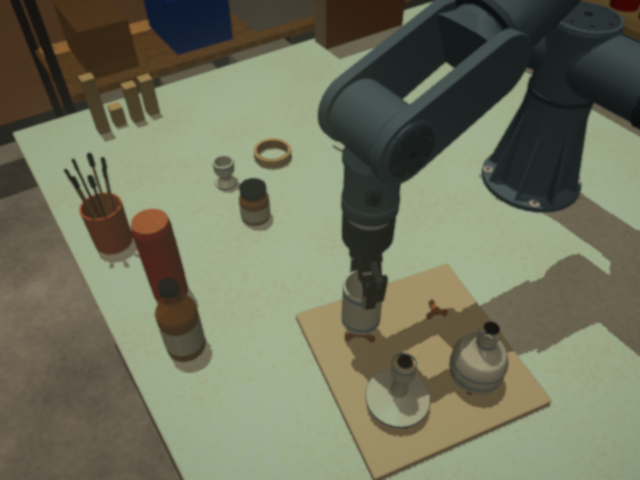

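Run:
```python
from h import *
o=ctrl.get_obs();z=o['eef_pos'][2]-.0517
p,d=ctrl.camera('wrist');cv2.imwrite('pics/w10.png',p);np.save('pics/w10d.npy',d)
c=ctrl.calibration('wrist');P=cloud(d,c);T=c['tool_from_camera'];P=(P@T[:3,:3].T+T[:3,3]).reshape(-1,3)
t=P[(abs(P[:,0]+.040)<.005)&(np.hypot(P[:,1],P[:,2])<.039)];print(len(t),'tool y,z,r',cfit(cv2.convexHull(t[:,1:].astype(np.float32))[:,0]))
c=ctrl.calibration('scene');p,d=ctrl.camera('scene');W=world(d,c).reshape(-1,3)
t=W[(W[:,2]>z+.006)&(W[:,2]<z+.045)&(np.hypot(W[:,0]-.59,W[:,1]-.135)<.05)]
s=least_squares(lambda a:np.hypot(t[:,0]-a[0],t[:,1]-a[1])-.033,[.59,.135],loss='soft_l1',f_scale=.002);print(len(t),'scene wall',s.x,np.abs(s.fun).mean())
```

```text
6273 tool y,z,r (array([-0.00094314, -0.00055677,  0.03354999]), np.float64(0.0013510440983597995))
649 scene wall [0.58971273 0.1324745 ] 0.0011785905664697019
```

View pics/w10.png

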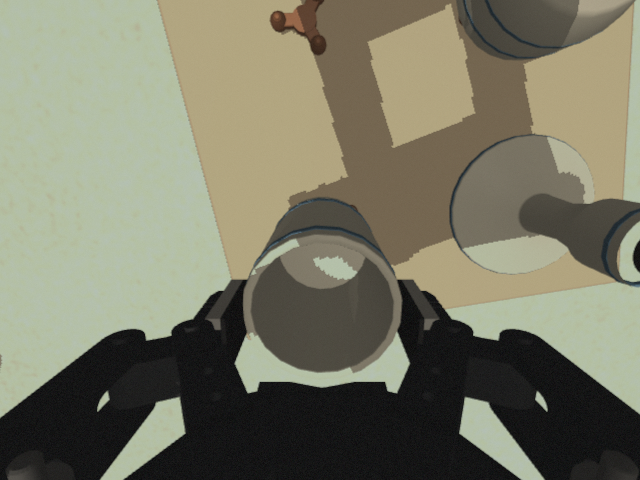

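```bash
python3 -m creep '0 0.7 0.3 0 0 -0.003 0.002;0 0.7 0 0 0 0 0;0 0.4 0 0 0 0 0;0 0 0 0 0 0 0'
python3 -c "
from h import *
plan([.5905,.1337,.0867])"
```

```text
time_s: 26.52
eef_pos: [0.5909, 0.1347, 0.0918]
eef_rot: [0.696, 0.129, 0.695, -0.129]
wrist_force: [-0.2, 0.1, -2.3]
opening: 0.752
t 26.52 pos [0.5909 0.1347 0.0918] open 0.752 F [-0.2  0.1 -2.3] q [ 0.03  0.37  1.62 -0.    1.14 -1.18]
 tool y [0.358 0.934 0.001] tool z [ 0.934 -0.358  0.002] tiltfix [-0.      0.0016 -0.0006]
 delta cm [ 0.51 -0.1  -0.  ]
```

```bash
python3 -m creep '0 0.25 -0.1 0 0 0.001 0;0 0.15 0 0 0 0 0;0 0.1 0 0 0 0 0;0 0 0 0 0 0 0'
python3 -m creep '0 0.1 0 0 0 0 0;0 0 0 0 0 0 0'
```

```text
time_s: 27.02
eef_pos: [0.5908, 0.1336, 0.0867]
eef_rot: [0.696, 0.129, 0.695, -0.128]
wrist_force: [-0.6, 0.8, -2.5]
opening: 0.755
time_s: 27.28
eef_pos: [0.5913, 0.1335, 0.0863]
eef_rot: [0.696, 0.129, 0.695, -0.128]
wrist_force: [-1.3, -0.1, -2.5]
opening: 0.751
```

```bash
python3 -m creep '0 0.1 0 0 0 0 0;0 0 0 0 0 0 0'
python3 -m creep '0 0.1 0 0 0 0 0;0 0 0 0 0 0 0'
```

```text
time_s: 27.52
eef_pos: [0.5918, 0.1334, 0.0861]
eef_rot: [0.697, 0.129, 0.694, -0.128]
wrist_force: [-0.8, -0.1, -0.5]
opening: 0.752
time_s: 27.78
eef_pos: [0.5922, 0.1333, 0.086]
eef_rot: [0.697, 0.129, 0.694, -0.128]
wrist_force: [-1.2, -0.6, 0.6]
opening: 0.752
```

```bash
python3 -m creep '1 0 0 0 0 0 0;1 0 0 0 0 0 0;1 0 0 0 0 0 0;1 0 0 0 0 0 0'
python3 - <<'E'
from h import *
plan([.5905,.1337,.22])
E
```

```text
time_s: 28.28
eef_pos: [0.5921, 0.1336, 0.0852]
eef_rot: [0.697, 0.129, 0.694, -0.128]
wrist_force: [-0.7, -0.1, 0.1]
opening: 1.004
t 28.27 pos [0.5921 0.1336 0.0852] open 1.004 F [-0.7 -0.1  0.1] q [ 0.03  0.38  1.62  0.    1.13 -1.18]
 tool y [0.358 0.934 0.002] tool z [ 0.934 -0.358  0.004] tiltfix [-0.      0.0039 -0.0018]
 delta cm [-13.48  -0.03  -0.1 ]
```

```bash
python3 -m creep '1 -1 0 0 0 0.004 0;1 -2.5 0 0 0 0 0;1 -4 0 0 0 0 0;1 -4 0 0 0 0 0;1 -3 -2 0.8 0 0 0;1 0 -4.5 1.7 0 0 0;1 0 -4.8 1.9 0 0 0;1 0 -4.8 1.9 0 0 0;1 0 -4.8 1.9 0 0 0;1 0 -4.8 1.9 0 0 0'
python3 - <<'E'
from h import *
plan([.5905,-.3773,.20])
cen(.118,.135,.59,.133,.05,'top','pics/t11.png');cen(.06,.10,.484,.302,.07);cen(.035,.05,.62,.27,.07)
E
```

```text
time_s: 29.52
eef_pos: [0.597, -0.1468, 0.2437]
eef_rot: [0.699, 0.127, 0.693, -0.125]
wrist_force: [0.6, -0.3, 0.2]
opening: 1.003
t 29.52 pos [ 0.597  -0.1468  0.2437] open 1.003 F [ 0.6 -0.3  0.2] q [-0.44  0.24  1.47  0.    1.42 -1.65]
 tool y [0.35  0.937 0.004] tool z [ 0.937 -0.35   0.008] tiltfix [-0.      0.0084 -0.0039]
 delta cm [  4.34 -21.83   7.42]
top 205 cfit [0.5927 0.1332 0.0327] zmax 0.1326
top 678 cfit [0.485  0.3045 0.0438] zmax 0.1
top 923 cfit [0.6204 0.2714 0.0501] zmax 0.05
```

View pics/t11.png

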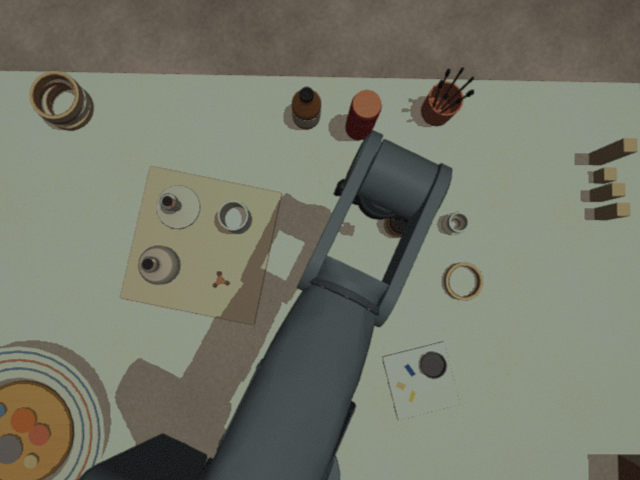

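The beaker sits on stilt 48, about 3 mm off, and stilt 34 hasn't moved. The egg cup is next.

```bash
python3 -m creep '1 0 -4.5 1.6 0 0.008 -0.004;1 0 -4.5 1.6 0 0 0;1 0 -4.5 1.6 0 0 0;1 0.5 -4 1.4 0 0 0;1 1 -1.5 0.3 0 0 0;1 0 0 0 0 0 0;1 0 0 0 0 0 0'
python3 - <<'E'
from h import *
plan([.5895,-.3773,.033])
o=ctrl.get_obs();p,d=ctrl.camera('wrist');cv2.imwrite('pics/w12.png',p)
W=world(d,wristcal(o)).reshape(-1,3);t=W[(np.hypot(W[:,0]-.59,W[:,1]+.3773)<.05)&(abs(W[:,2]-.062)<.005)]
print(len(t),cfit(cv2.convexHull(t[:,:2].astype(np.float32))[:,0]))
E
```

```text
time_s: 30.55
eef_pos: [0.5938, -0.3433, 0.2306]
eef_rot: [0.697, 0.125, 0.696, -0.122]
wrist_force: [-0.3, -0.6, -0.6]
opening: 1.004
t 30.55 pos [ 0.5938 -0.3433  0.2306] open 1.004 F [-0.3 -0.6 -0.6] q [-0.7   0.41  1.28  0.    1.45 -1.92]
 tool y [0.345 0.939 0.004] tool z [ 0.939 -0.345  0.001] tiltfix [-0.      0.0009 -0.0041]
 delta cm [19.75 -3.42  0.75]
649 (array([ 0.58975861, -0.37843328,  0.02365607]), np.float64(0.000158510565963128))
```

View pics/w12.png

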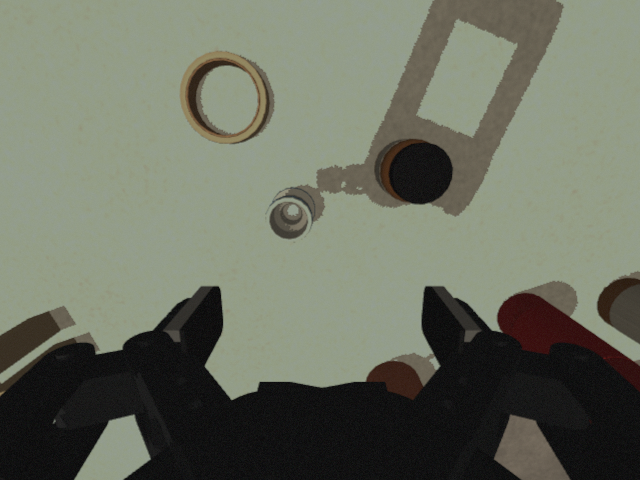

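```bash
python3 -m creep '1 3.5 -2.5 0.5 0 0.001 -0.004;1 3.5 -1 0.3 0 0 0;1 3 0 0 0 0 0;1 1 0 0 0 0 0;1 0 0 0 0 0 0'
python3 -c "
from h import *
plan([.5898,-.3780,.029])"
```

```text
time_s: 31.22
eef_pos: [0.5939, -0.3735, 0.1229]
eef_rot: [0.699, 0.12, 0.695, -0.121]
wrist_force: [0.1, 0.1, 0.3]
opening: 1.003
t 31.23 pos [ 0.5939 -0.3735  0.1229] open 1.003 F [0.1 0.1 0.3] q [-0.73  0.53  1.33  0.    1.27 -1.96]
 tool y [ 0.336  0.942 -0.001] tool z [ 0.942 -0.336  0.006] tiltfix [0.     0.0059 0.0011]
 delta cm [ 9.39 -0.55 -0.29]
```

```bash
python3 -m creep '1 2 -0.6 -0.35 0 0.006 0.001;1 2 -0.1 -0.05 0 0 0;1 2 0 -0.05 0 0 0;1 1.2 0 0 0 0 0;1 0 0 0 0 0 0'
python3 -c "
from h import *
plan([.5898,-.3780,.029])"
```

```text
time_s: 31.85
eef_pos: [0.5881, -0.3793, 0.0482]
eef_rot: [0.697, 0.12, 0.696, -0.121]
wrist_force: [0.6, -0.2, -0.7]
opening: 0.997
t 31.85 pos [ 0.5881 -0.3793  0.0482] open 0.997 F [ 0.6 -0.2 -0.7] q [-0.74  0.61  1.37 -0.    1.16 -1.97]
 tool y [ 0.336  0.942 -0.001] tool z [ 0.942 -0.336  0.002] tiltfix [0.     0.0023 0.0012]
 delta cm [1.92 0.18 0.11]
```

```bash
python3 -m creep '1 1.2 0.2 0.05 0 0.002 0.001;1 0.7 0 0 0 0 0;1 0 0 0 0 0 0;0 0 0 0 0 0 0;0 0 0 0 0 0 0;0 0 0 0 0 0 0;0 0 0 0 0 0 0;0 0 0 0 0 0 0;0 0 0 0 0 0 0'
python3 - <<'E'
from h import *
plan([.4504,.17,.06])
p,d=ctrl.camera('wrist');cv2.imwrite('pics/w13.png',p);np.save('pics/w13d.npy',d)
E
```

```text
time_s: 32.98
eef_pos: [0.5909, -0.3786, 0.0305]
eef_rot: [0.698, 0.12, 0.695, -0.121]
wrist_force: [0.4, 0.1, -0.8]
opening: 0.519
t 32.98 pos [ 0.5909 -0.3786  0.0305] open 0.519 F [ 0.4  0.1 -0.8] q [-0.74  0.64  1.37  0.    1.13 -1.97]
 tool y [ 0.336  0.942 -0.002] tool z [ 0.942 -0.336  0.004] tiltfix [0.     0.0041 0.0017]
 delta cm [ -3.16  46.95 -31.64]
```

View pics/w13.png

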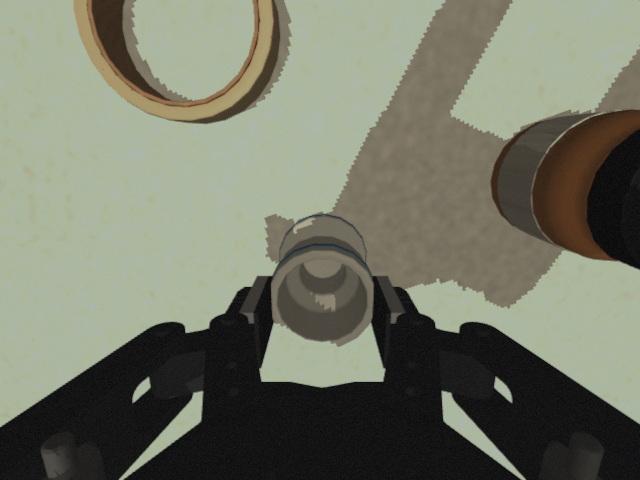

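```bash
python3 -m creep '0 -1 0 0 0 0.004 0.001;0 -2.5 0 0 0 0 0;0 -4 0 0 0 0 0;0 -4 0 0 0 0 0;0 -3.5 0 0 0 0 0;0 -1 2 -1.3 0 0 0;0 0 3.5 -2.4 0 0 0;0 0 4 -2.7 0 0 0;0 0 4 -2.7 0 0 0;0 0 4 -2.7 0 0 0'
python3 -c "
from h import *
plan([.4504,.17,.15])"
```

```text
time_s: 34.28
eef_pos: [0.5387, -0.1731, 0.2026]
eef_rot: [0.699, 0.121, 0.694, -0.124]
wrist_force: [0.8, -0.0, 0.0]
opening: 0.514
t 34.27 pos [ 0.5387 -0.1731  0.2026] open 0.514 F [ 0.8 -0.   0. ] q [-0.52  0.16  1.64 -0.    1.33 -1.74]
 tool y [ 0.341  0.94  -0.003] tool z [ 0.94  -0.341  0.007] tiltfix [0.     0.0069 0.0027]
 delta cm [  5.04  29.26 -20.03]
```

```bash
python3 -m creep '0 0 4 -2.7 0 0.007 0.003;0 0 4 -2.7 0 0 0;0 0 4 -2.7 0 0 0;0 0 4 -2.7 0 0 0;0 0.5 4 -2.7 0 0 0;0 1 4 -2.7 0 0 0;0 1 3 -2 0 0 0;0 1 1 -0.8 0 0 0;0 0 0 0 0 0 0;0 0 0 0 0 0 0'
python3 -c "
from h import *
plan([.4504,.17,.085])"
```

```text
time_s: 35.52
eef_pos: [0.4542, 0.1663, 0.1752]
eef_rot: [0.701, 0.122, 0.692, -0.121]
wrist_force: [-0.4, -0.5, -0.8]
opening: 0.514
t 35.52 pos [0.4542 0.1663 0.1752] open 0.514 F [-0.4 -0.5 -0.8] q [ 0.11  0.    1.88 -0.    1.25 -1.12]
 tool y [0.338 0.941 0.003] tool z [ 0.941 -0.338  0.013] tiltfix [-0.      0.0134 -0.0033]
 delta cm [ 9.02  0.19 -0.61]
```

```bash
python3 -m creep '0 1.5 0.2 -0.6 0 0.013 -0.003;0 2 0 -0.1 0 0 0;0 2 0 0 0 0 0;0 1.5 0 0 0 0 0;0 0.5 0 0 0 0 0;0 0 0 0 0 0 0;0 0 0 0 0 0 0'
python3 - <<'E'
from h import *
plan([.4504,.17,.0655])
o=ctrl.get_obs();p,d=ctrl.camera('wrist');cv2.imwrite('pics/w14.png',p)
c=ctrl.calibration('wrist');P=cloud(d,c);T=c['tool_from_camera'];P=(P@T[:3,:3].T+T[:3,3]).reshape(-1,3)
t=P[(abs(P[:,0]+.0315)<.004)&(np.hypot(P[:,1],P[:,2])<.03)];print(len(t),'tool y,z,r',cfit(cv2.convexHull(t[:,1:].astype(np.float32))[:,0]))
z=o['eef_pos'][2]-.0305
c=ctrl.calibration('top');p,d=ctrl.camera('top');cv2.imwrite('pics/t14.png',cv2.resize(p[130:350,80:400],None,fx=2,fy=2));W=world(d,c).reshape(-1,3)
t=W[(abs(W[:,2]-z-.062)<.005)&(np.hypot(W[:,0]-.45,W[:,1]-.17)<.035)];print('top rim',len(t),cfit(t) if len(t)>20 else '')
p,d=ctrl.camera('scene');cv2.imwrite('pics/s14.png',cv2.resize(p[230:450,300:620],None,fx=2,fy=2))
E
```

```text
time_s: 36.4
eef_pos: [0.4499, 0.167, 0.0966]
eef_rot: [0.696, 0.124, 0.696, -0.124]
wrist_force: [0.6, 0.3, -0.9]
opening: 0.512
t 36.4 pos [0.4499 0.167  0.0966] open 0.512 F [ 0.6  0.3 -0.9] q [ 0.11  0.11  1.94  0.    1.09 -1.11]
 tool y [ 0.345  0.939 -0.   ] tool z [ 0.939 -0.345 -0.001] tiltfix [-0.     -0.0006  0.0002]
 delta cm [ 3.11  0.3  -0.06]
3706 tool y,z,r (array([-0.00034859, -0.00145307,  0.02507488]), np.float64(0.0015838304018783304))
top rim 1
```

View pics/s14.png

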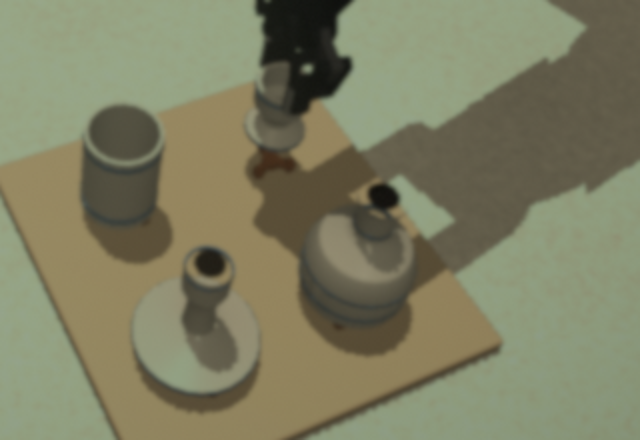

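View pics/t14.png

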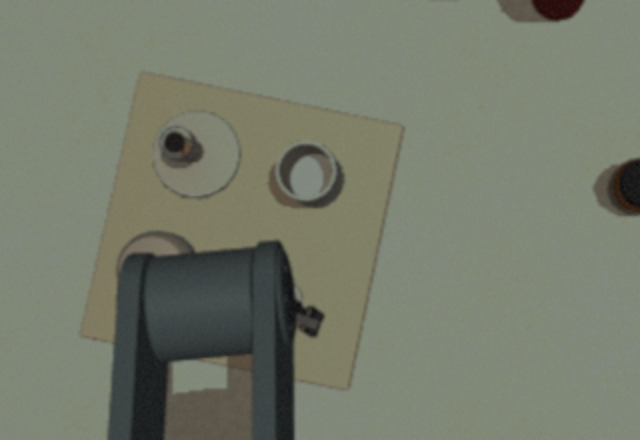

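View pics/w14.png

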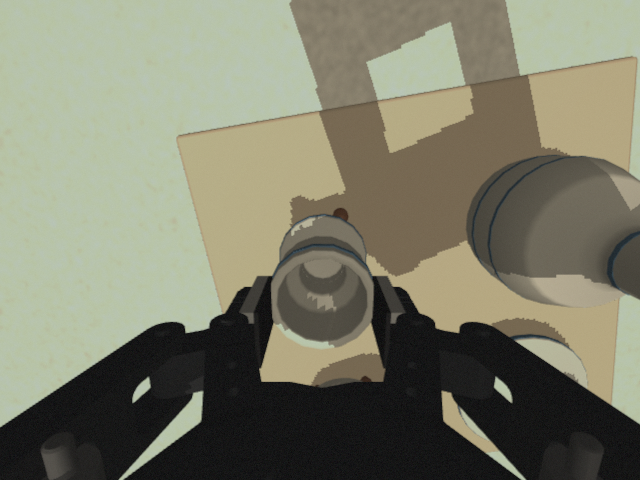

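Run:
```python
from h import *
c=wristcal(ctrl.get_obs())
print(ray(c,341,213,.034)); print('expected',[.4504+.0165*np.cos(np.radians(132)),.17+.0165*np.sin(np.radians(132))])
z=.0966-.0305
# foot circle front edge predicted
s=ctrl.calibration('scene');pp,d=ctrl.camera('scene');W=world(d,s).reshape(-1,3)
t=W[(W[:,2]>z-.004)&(W[:,2]<z+.012)&(np.hypot(W[:,0]-.452,W[:,1]-.172)<.035)]
print('scene foot',len(t),cfit(cv2.convexHull(t[:,:2].astype(np.float32))[:,0]))
```

```text
[0.43509018 0.18589194 0.034     ]
expected [np.float64(0.43935934499507884), np.float64(0.182261889620377)]
scene foot 372 (array([0.45192808, 0.16913456, 0.02538892]), np.float64(0.0005632312756227241))
```

```bash
python3 -m creep '0 0.9 0.4 -0.1 0 0 0;0 0.8 0 0 0 0 0;0 0.5 0 0 0 0 0;0 0.3 0 0 0 0 0;0 0 0 0 0 0 0'
python3 -c "
from h import *
plan([.4505,.171,.0655])"
```

```text
time_s: 37.22
eef_pos: [0.4501, 0.1716, 0.0697]
eef_rot: [0.696, 0.124, 0.696, -0.124]
wrist_force: [0.0, -0.0, -1.3]
opening: 0.511
t 37.23 pos [0.4501 0.1716 0.0697] open 0.511 F [ 0.  -0.  -1.3] q [ 0.12  0.16  1.95  0.    1.03 -1.1 ]
 tool y [ 0.344  0.939 -0.   ] tool z [ 0.939 -0.344 -0.001] tiltfix [-0.     -0.0007  0.0002]
 delta cm [ 0.42 -0.04  0.06]
```

```bash
python3 -m creep '0 0.2 0 0 0 0 0;0 0.1 0 0 0 0 0;0 0.1 0 0 0 0 0;0 0 0 0 0 0 0'
python3 -m creep '0 0.1 0 0 0 0 0;0 0 0 0 0 0 0'
```

```text
time_s: 37.72
eef_pos: [0.4506, 0.1716, 0.0659]
eef_rot: [0.696, 0.124, 0.696, -0.124]
wrist_force: [0.2, -0.7, -0.8]
opening: 0.51
time_s: 37.98
eef_pos: [0.4508, 0.1716, 0.0651]
eef_rot: [0.696, 0.124, 0.696, -0.124]
wrist_force: [-0.1, 0.0, -0.3]
opening: 0.511
```

```bash
python3 -m creep '0 0.1 0 0 0 0 0;0 0 0 0 0 0 0'
```

```text
time_s: 38.22
eef_pos: [0.4513, 0.1716, 0.0648]
eef_rot: [0.697, 0.124, 0.696, -0.124]
wrist_force: [-1.0, -0.3, 2.3]
opening: 0.515
```

Contact is clear at the expected height, so I'll release and lift straight up.

```bash
python3 -m creep '0.7 0 0 0 0 0 0;0.7 0 0 0 0 0 0;1 0 0 0 0 0 0;1 0 0 0 0 0 0;1 0 0 0 0 0 0'
python3 -m creep '1 -1 0 0 0 0 0;1 -2.5 0 0 0 0 0;1 -4 0 0 0 0 0;1 -4 0 0 0 0 0;1 -3 -2 0 0 0 0;1 0 -4 0 0 0 0;1 0 -4 0 0 0 0;1 0 -4 0 0 0 0;1 0 -4 0 0 0 0;1 0 -3 0 0 0 0'
python3 -m creep '1 0 0 0 0 0 0;1 0 0 0 0 0 0'
python3 - <<'E'
from h import *
plan([.45,.17,.2])
cen(.09,.104,.45,.17,.04,'top','pics/t15.png');cen(.118,.135,.59,.133,.05);cen(.06,.10,.484,.302,.07);cen(.035,.05,.62,.27,.07)
cen(.075,.095,.589,-.243,.05);cen(.015,.03,.4546,-.399,.06)
p,d=ctrl.camera('scene');cv2.imwrite('pics/s15.png',cv2.resize(p[200:480,280:600],None,fx=2,fy=2))
E
```

```text
time_s: 38.85
eef_pos: [0.4511, 0.1716, 0.0644]
eef_rot: [0.697, 0.124, 0.696, -0.124]
wrist_force: [-0.0, -0.1, 0.7]
opening: 1.001
time_s: 40.1
eef_pos: [0.3783, -0.0297, 0.2215]
eef_rot: [0.7, 0.122, 0.693, -0.122]
wrist_force: [0.7, -0.2, 0.3]
opening: 0.999
time_s: 40.35
eef_pos: [0.3784, -0.0308, 0.2229]
eef_rot: [0.701, 0.123, 0.692, -0.123]
wrist_force: [0.1, 0.3, 0.2]
opening: 1.001
t 40.35 pos [ 0.3784 -0.0308  0.2229] open 1.001 F [0.1 0.3 0.2] q [-0.4  -0.32  2.05  0.    1.4  -1.62]
 tool y [0.343 0.939 0.002] tool z [ 0.939 -0.343  0.013] tiltfix [-0.      0.0134 -0.0017]
 delta cm [ 2.32 21.32 -0.19]
top 147 cfit [0.4522 0.1712 0.0234] zmax 0.1026
top 209 cfit [0.5927 0.133  0.0328] zmax 0.1341
top 659 cfit [0.4849 0.3043 0.0437] zmax 0.1
top 911 cfit [0.6204 0.2716 0.0501] zmax 0.05
top 496 cfit [ 0.5889 -0.2425  0.0277] zmax 0.0945
top 458 cfit [ 0.4551 -0.3999  0.0447] zmax 0.0299
```

View pics/s15.png

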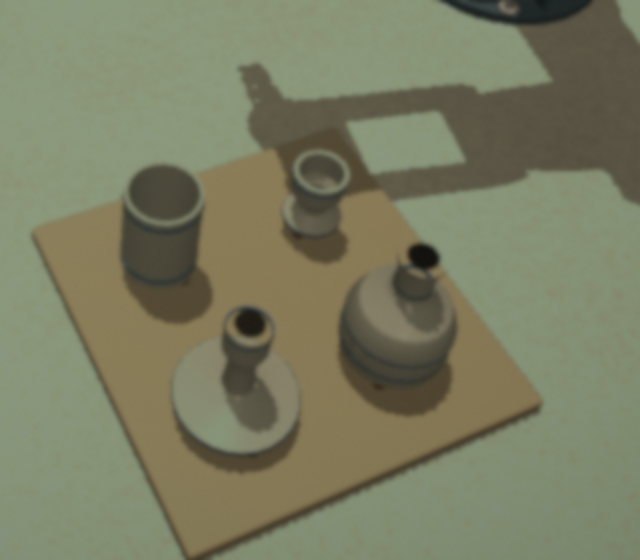

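View pics/t15.png

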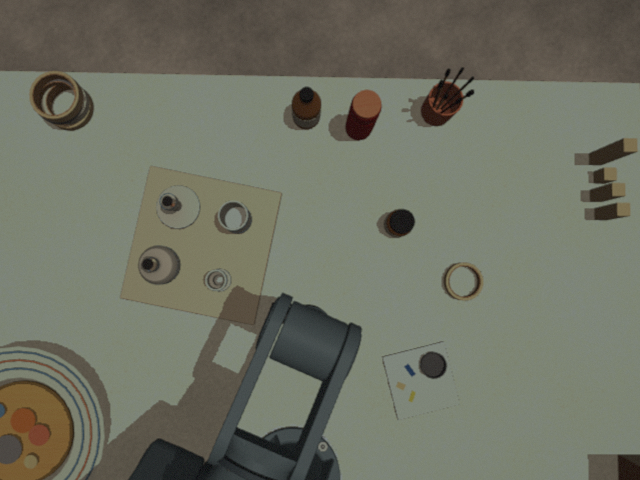

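All four stand upright on their stilts, within 3 mm of centre, and the jar and tape are where they started. I'm handing in.

```bash
python3 -c "
from bench import ctrl
print(ctrl.hand_in())"
```

```text
the job is handed in; nothing more can be done
None
```

I placed the candlestick on the 80 mm stilt, the bottle vase on the 64, the beaker on the 48 and the egg cup on the 34. I lowered each one until the wrist force showed contact, then released it. The job was handed in at about 41 s of the 115 s allowed, and no verdict was reported.

**Last checks (top camera):** these compare each piece with its stilt's position in the first picture, since the stilts are hidden under the ware.

| Piece | Distance from stilt centre |
|---|---|
| Egg cup | 2.2 mm |
| Beaker | 2.8 mm |
| Bottle vase | 1.9 mm |
| Candlestick | 2.2 mm |

The jar and the tape roll were within about 1 mm of where they started. All pieces looked upright in the scene view, though I did not measure their tilt. The gripper was clear of everything.

**Disagreements:**
- **Cameras:** they differed by 1–4 mm, at most 7 mm on hand-read stilt tips. I used the top camera as the common reference.
- **Vase grip:** the finger opening suggests the vase was held by its lip rather than its neck. It stayed upright and did not slip.

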